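# Set the pin on the lever press and pack the block

### The job

Pull the lever of the bench press down gently, by feel, until the pin in the hexagonal block under the ram is pressed in flush, without leaning on it once it is home; then ease the lever slowly back up to its rest, never letting it spring up. Then take the block out from under the ram and set it down, without dropping it, upright on the floor of the tray in any one of the notches of the row of finished blocks, with flat faces touching both of its neighbours, leaving the row in place, and leave the other things on the bench undisturbed.

Things in the scene. Friction and masses are not known exactly. Their poses are not given: they have to be found in the camera images.
- press: grey bench lever press, fixed, 290 mm high; origin on the bench under its base (200 x 120 x 16 mm). +x points from its open front to the column at the back (x 33 to 78 mm, 56 wide). The head (64 wide, x -72 to 78, z 205 to 290) overhangs the work; ram and anvil share the vertical axis x = -40, y = 0. The lever is on the -y side. It stands turned, yaw 1.1 to 1.5 rad
- ram: round steel ram, 23 mm diameter; origin: centre of its flat lower end, 150 mm above the bench at rest; goes down 55 mm per rad of lever. 10 N more at the handle is about 35 N more at the ram; over 80 N on the block harms it. Its tip is sprung (30 N/mm). With the pin flush it lands on the block's top: a firm stop felt at the handle (2.5 N/mm there)
- lever (a joint): lever angle, rad: 0 = rest (up), grows as the handle is pulled down, end stop 1.4. A spring drives it back: about 3 N at the handle near rest, rising evenly to 10 N where the ram meets the pin (0.96 to 1.11 rad); a damper adds 3 N per rad/s. The firm stop on the block comes 0.09 rad after the pin. Let go when well down, it snaps up; faster than 1.2 rad/s counts as springing up
- lever_grip (a point): centre of the black handle sleeve, a horizontal round bar along the press's y, 24 mm diameter, 95 mm long, turning freely on its shaft; the lever arm (12 mm thick) joins the shaft 73 mm to the +y side of this point, the shaft ends 50 mm to its -y side. 336 mm above the bench at rest
- lever_hinge (a point): point on the lever's hinge axis (along the press's y), beside the middle of the sleeve: at x = 0, y = -156, z = 245 mm in the press's frame. The grip moves round it on a circle of 190 mm radius; at rest the arm points to the press's -x and 0.5 rad upward; pulling turns it downward
- workpiece: aluminium hexagonal block, loose, 36 mm across flats, 41.6 across corners, 30 high, 85 to 170 g; origin: centre of its underside. Two flats face its own +y and -y, corners point along its x. It stands on the press's anvil, a fixed pedestal of 30 mm diameter with its top 54 to 62 mm above the bench; its yaw is within 0.2 rad of the press's
- pin (a joint): how far the 12 mm steel pin in the top of the workpiece is pressed in, m: 0 = 5 mm proud, 0.005 = flush (within 1 mm is flush). It is a tight fit: about 20 N at the ram moves it
- tray: dark steel tray, fixed, outer 118 (x) x 154 (y) x 14 mm high, walls and floor 4 mm; origin: centre of its underside. The finished blocks stand in a row against its +x wall; the -x side is free. The row's three notches are centred at about x = +2 mm, y = -36, 0 and +36 mm; a block in a notch has its corners along the tray's x like the others
- hex1: one of four finished aluminium hexagonal blocks in the tray, loose, 36 mm across flats, 30 mm high, 120 g, pin flush; origin: centre of its underside. hex1 to hex4 stand in a row along the tray's +y, flat to flat, 36.3 mm apart, corners along the tray's x
- hex2: finished block like hex1, number 2 of the row counted towards the tray's +y
- hex3: finished block like hex1, number 3 of the row counted towards the tray's +y
- hex4: finished block like hex1, number 4 of the row counted towards the tray's +y
- file: bystander: hand file with black handle, 305 mm long, lying flat, 28 mm high; origin on its underside
- stone: bystander: whetstone on a wooden base, 160 x 66 x 30 mm; origin on its underside
- tin: bystander: round steel tin, 72 mm diameter, 45 mm high; origin on its underside
- driver: bystander: screwdriver with black handle, lying; origin on its underside
- oil: bystander: small amber oil bottle, 40 mm diameter, 100 mm high; origin on its underside
- gauge_case: bystander: black gauge case, 110 x 70 x 28 mm; origin on its underside
Mind the look-alikes: they are no part of the job. Leave any turquoise look-alike of the hex4 alone.

How it is judged:
On the way, in this order (a step that is already met when the one before it is completed fails the run):
1. the ram has pressed the pin flush (within 1 mm) (value of joint pin above 0.004 m and contact force between ram and workpiece above 3 N), for 0.1 s.
2. the lever is back at rest (below 0.08 rad) (value of joint lever below 0.08 rad), for 0.2 s.
At the end, for the whole second after the job is handed in: Pin flush within 1 mm, lever below 0.08 rad, block upright and still on the tray floor in a notch, its centre within 38.5 mm (horizontally) of two adjacent finished blocks' centres (36 mm is touching); the finished blocks upright and within 12 mm of where they were (value of joint pin above 0.004 m and value of joint lever below 0.08 rad and ((horizontal distance between workpiece and hex1 below 0.0385 m and horizontal distance between workpiece and hex2 below 0.0385 m) or (horizontal distance between workpiece and hex2 below 0.0385 m and horizontal distance between workpiece and hex3 below 0.0385 m) or (horizontal distance between workpiece and hex3 below 0.0385 m and horizontal distance between workpiece and hex4 below 0.0385 m)) and z of workpiece in the frame of tray between 0.001 and 0.007 m and angle between each of workpiece, hex1, hex2, hex3, hex4's own z axis and vertical below 0.08 rad and linear speed of workpiece below 0.02 m/s and x of workpiece in the frame of tray below 0.02 m and distance of each of hex1, hex2, hex3, hex4 from where it was at the start of the episode below 0.012 m).
It fails at once if the ram presses the block with more than 80 N (contact force between ram and workpiece above 80 N).
It fails at once if the lever springs up (faster than 1.2 rad/s) (velocity of joint lever below -1.2 rad/s).
It fails at once if the block is dropped (faster than 0.5 m/s while not held) (contact force between the fingers and workpiece below 0.1 N and linear speed of workpiece above 0.5 m/s).
It fails at once if another thing on the bench is moved by more than 30 mm (distance of any of file, stone, tin, driver, oil, gauge_case from where it was at the start of the episode above 0.03 m).
It also fails if it takes over 72 s, if anything falls off the work surface, if the arm or the gripper's body presses on something with over 40 N, if the wrist force passes 120 N, or if a joint passes its speed limit or range.

### The arm

A 7-joint arm with a two-finger parallel gripper is mounted at the origin on the work surface. World frame = base frame: x ahead of the robot, y to its left, z up, the work surface at z = 0. Lengths are in m, angles in rad, forces in N, time in s.
With the tool pointing down it reaches from about 0.425 to 0.95 m from the base axis. Payload 4.7 kg.
Tool frame: the origin (TCP) lies midway between the tips of the shut fingers; the grasp point (between the pads) lies 19 mm behind it (env.grip_point_offset is the distance from the TCP to the grasp point, in m); z points along the fingers, y is the direction in which the jaws open and shut (so a half turn about z gives the same grasp; the last joint's range is limited). The gripper opens to 87 mm and grips with 3 to 60 N. Pads are 19 mm wide; open, the fingers measure 117 mm over their backs; the gripper's body (75 mm by 190 mm) begins 51 mm behind the grasp point.
Start: joints at [-1.312, 0.469, -0.049, 1.532, 0.024, 1.141, -0.082], TCP at [0.192, 0.647, 0.223] pointing down, gripper open.
Joint ranges: [-2.59, 2.59], [-0.33, 1.99], [-1.39, 1.29], [0.1, 2.45], [-1.04, 4.18], [0.21, 1.99], [-2.66, 2.66]. Speed limits (rad/s): [2.57, 2.57, 3.14, 3.14, 3.14, 3.14, 3.14].

### API

Orientations are given as a unit quaternion [x, y, z, w].
In Python, from workcell import status, imaging, hand_in, env gives the robot as it stands.
- The arm moves only by the shell command python3 -m pendant 'ROWS'. ROWS is JSON, a list of rows, each an object with "linear": the shift along the tool's x, y, z in m, a list of three; "twist": the turn, a rotation vector about the tool's x, y, z in rad, a list of three; "gripper": the opening, from 0 (shut) to 1 (fully open). In form: [{"linear": [tx, ty, tz], "twist": [wx, wy, wz], "gripper": gripper}, ...]. A call has 1 to 10 rows; each row shifts and turns the commanded pose from where the row before left it, along the tool's axes as they then stand; what a row does not reach is not made up. A row lasts 1/12 s, in which the tool goes at most 41.7 mm and 7.16 degrees, less where a joint would pass 70% of its speed; a pose out of reach is approached as far as the arm can. A call is refused whole if a number of a shift passes 0.0417 or a number of a turn 0.125, either way. A call with a gripper value outside its range is refused whole. The fingers move at their own pace and stop on an object; the grip force is fixed at half the most. Time passes only in rows, so rows that do not move let the fingers close. It gives the time, the measured TCP pose, the force and the opening at its end, in the units of the state.
- status.get_state(): the state, without advancing time (a new reading comes with each control period).
- imaging.grab_frame(name): name is "scene" or "side" or "wrist"; returns the picture (384x512x3 uint8, red, green, blue); there is no depth.
- imaging.camera_info(name): a dict with "mtx" (3x3 intrinsics, pixels), "world_from_camera" (4x4, takes a point from camera to world coordinates). Camera axes: x right, y up, looking along -z (the intrinsics and any distortion apply to the point x, -y, -z); pixel columns grow to the right and rows downward; lengths in m; the calibration is good to about 2 mm. A picture is of the moment at which its call begins: read the wrist's pose just before it. camera_info takes no time and is no camera call; for the wrist camera it gives the pose at the moment of the call.
- hand_in(): hands the job in, once; it reports no verdict.
The state is a dict: "clock": time; "joints": joint angles; "dq": joint speeds; "tau": joint torques, N m; "position": TCP position; "ee_rot": TCP orientation; "force": force on the tool from outside, world axes, zero at the start; "moment": the same for the moment, N m; "gripper_width": finger opening in m.
Only numpy, scipy, OpenCV 4.12 (cv2) and the standard library are available. Lean on these libraries where they do the work, as an engineer would, in place of code of your own. Each camera call takes 0.05 s, during which the arm holds its last target.

## Working session

There is one attempt and no reset: what is moved stays moved. The work goes in short steps, Python scripts to look and compute and a shell command to move; the robot and the scene stay as the last step left them, time stands still between calls to the robot, and variables do not carry over. Pictures are saved under pics/ and viewed, and the job is handed in when it is done.

```bash
mkdir -p pics; ls
python3 - <<'E'
from workcell import status, imaging, env
import cv2
s=status.get_state(); print(s); print(env.grip_point_offset)
for n in ["scene","side","wrist"]:
    c=imaging.camera_info(n); print(n,c)
    im=imaging.grab_frame(n); cv2.imwrite(f"pics/{n}0.png",im[:,:,::-1])
E
```

```text
pics
{'clock': 0.0, 'joints': array([-1.31188282,  0.46943277, -0.04861141,  1.53368686,  0.02409097,
        1.14099211, -0.08231168]), 'dq': array([ 0.00034007, -0.00075284, -0.00023673, -0.00156989, -0.00046469,
       -0.00142625, -0.00125706]), 'tau': array([-5.96434184e-04, -5.07984746e+01, -8.10201326e-02, -2.36164552e+01,
       -6.14124862e-02,  3.78046394e-02,  1.69003724e-04]), 'position': array([0.19141157, 0.64666905, 0.22150832]), 'ee_rot': array([ 1.43395309e-01,  9.89665019e-01, -9.60484410e-04, -1.11284904e-04]), 'force': array([-1.22674857, -0.0390286 ,  0.37811634]), 'moment': array([0.03914973, 0.05994091, 0.03569135]), 'gripper_width': 0.08688823479620171}
0.0187
scene {'mtx': array([[413.82199373,   0.        , 261.41813836],
       [  0.        , 413.82199373, 192.73241508],
       [  0.        ,   0.        ,   1.        ]]), 'world_from_camera': array([[ 0.5205777 , -0.5386649 ,  0.66244924,  1.29189944],
       [ 0.85361161,  0.34525536, -0.39005891, -0.38033483],
       [-0.0186031 ,  0.76853033,  0.63954285,  0.93240613],
       [ 0.        ,  0.        , 
[... 199 characters left out ...]
orld_from_camera': array([[ 0.97399808,  0.09846504, -0.20404015,  0.29843544],
       [-0.22630194,  0.46550281, -0.85562525, -0.92429374],
       [ 0.01073208,  0.87955203,  0.47568167,  0.77766518],
       [ 0.        ,  0.        ,  0.        ,  1.        ]])}
wrist {'mtx': array([[309.554576  ,   0.        , 252.107538  ],
       [  0.        , 309.554576  , 190.45111658],
       [  0.        ,   0.        ,   1.        ]]), 'world_from_camera': array([[ 0.28415723, -0.91568122, -0.28422274,  0.11269292],
       [ 0.95877503,  0.2706848 ,  0.08648803,  0.67154058],
       [-0.00226069, -0.29708187,  0.95484934,  0.38403378],
       [ 0.        ,  0.        ,  0.        ,  1.        ]])}
```

View pics/scene0.png

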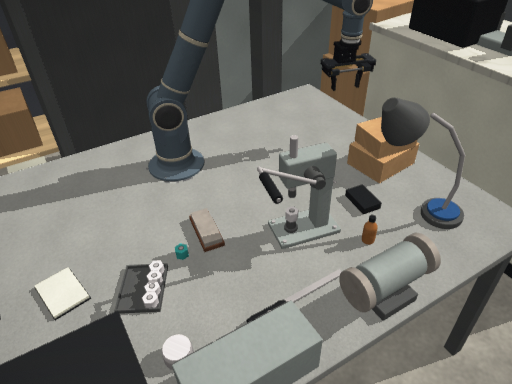

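View pics/side0.png

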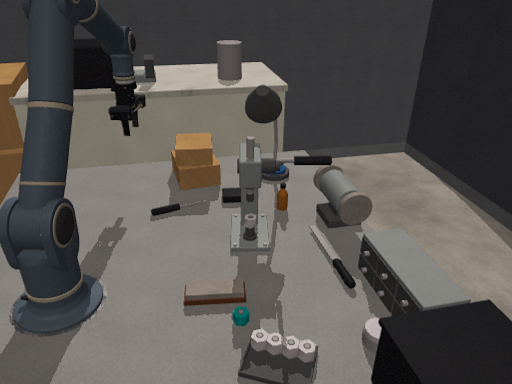

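View pics/wrist0.png

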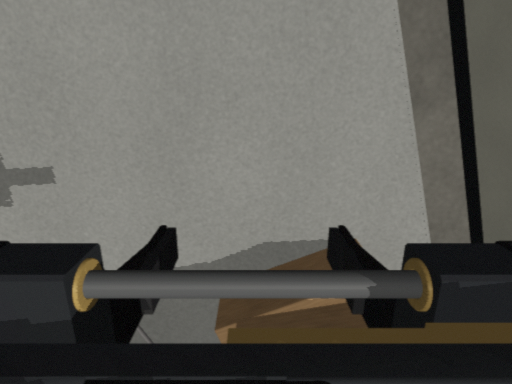

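```bash
cat > h.py <<'E'
import numpy as np, cv2
from workcell import status, imaging, env
from scipy.spatial.transform import Rotation as R
def ray(c,u,v):
    m=c["mtx"];W=c["world_from_camera"]
    d=np.array([(u-m[0,2])/m[0,0],-(v-m[1,2])/m[1,1],-1.0])
    d=W[:3,:3]@d
    return W[:3,3],d/np.linalg.norm(d)
def onz(c,u,v,z):
    o,d=ray(c,u,v); return o+d*(z-o[2])/d[2]
def tri(c1,p1,c2,p2):
    o1,d1=ray(c1,*p1);o2,d2=ray(c2,*p2)
    A=np.stack([d1,-d2],1);t=np.linalg.lstsq(A,o2-o1,rcond=None)[0]
    a=o1+t[0]*d1;b=o2+t[1]*d2
    return (a+b)/2,np.linalg.norm(a-b)
def proj(c,P):
    W=c["world_from_camera"];q=W[:3,:3].T@(np.asarray(P)-W[:3,3]);m=c["mtx"]
    return np.array([m[0,0]*q[0]/-q[2]+m[0,2],m[1,1]*-q[1]/-q[2]+m[1,2]])
S=imaging.camera_info("scene");D=imaging.camera_info("side")
def crop(src,dst,x,y,w,h,k):
    im=cv2.imread(src)[y:y+h,x:x+w]; cv2.imwrite(dst,cv2.resize(im,None,fx=k,fy=k,interpolation=cv2.INTER_CUBIC))
E
python3 - <<'E'
from h import *
crop("pics/scene0.png","pics/s_press.png",240,125,130,125,6)
crop("pics/side0.png","pics/d_press.png",220,130,120,125,6) if 0 else crop("pics/side0.png","pics/d_press.png",215,125,130,125,6)
crop("pics/scene0.png","pics/s_tray.png",100,235,100,90,6)
crop("pics/side0.png","pics/d_tray.png",225,300,110,84,6)
E
```

```text
(no output)
```

View pics/s_press.png

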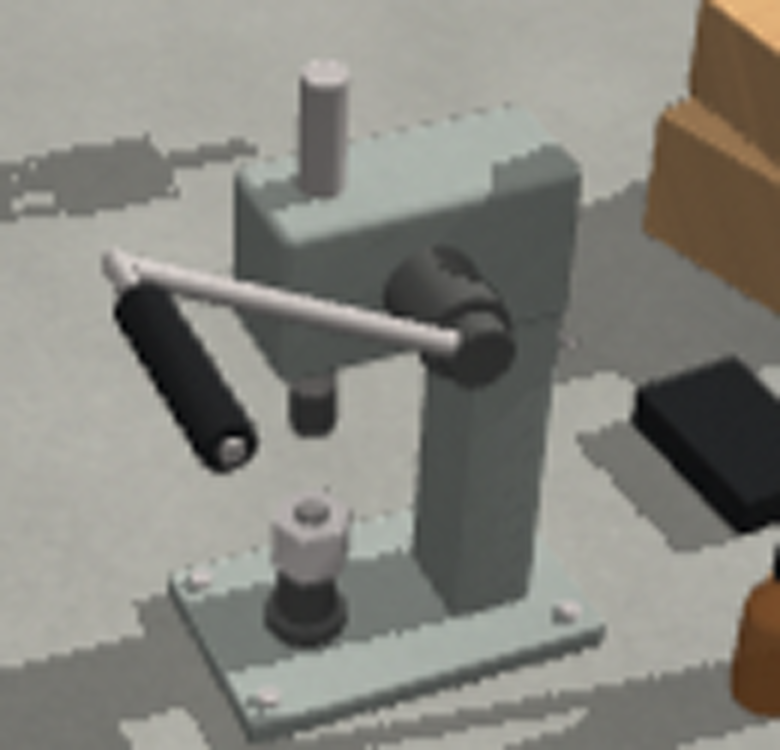

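View pics/d_press.png

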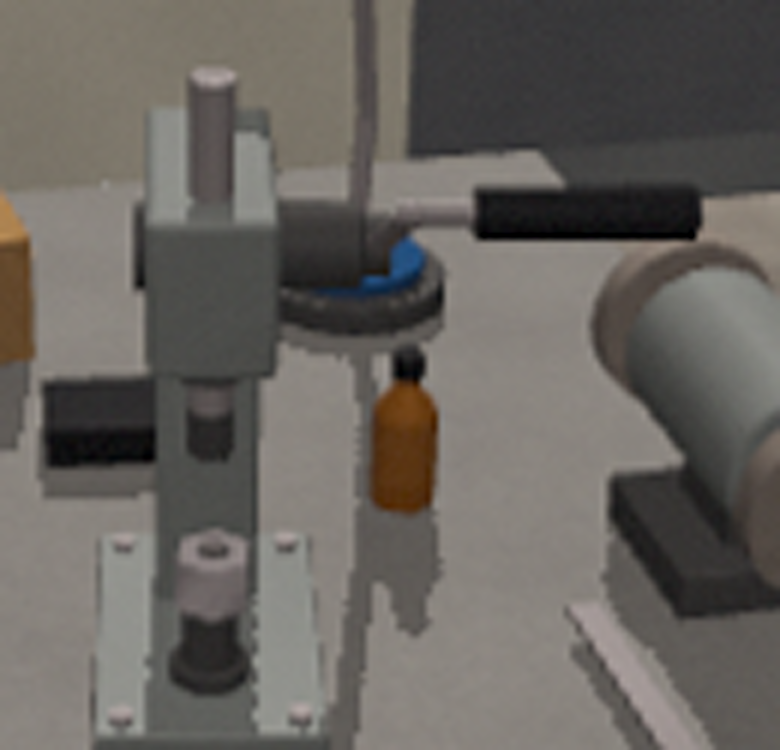

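View pics/s_tray.png

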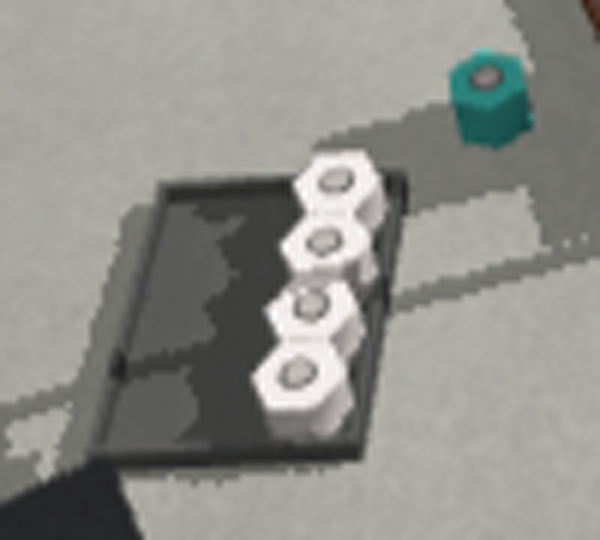

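View pics/d_tray.png

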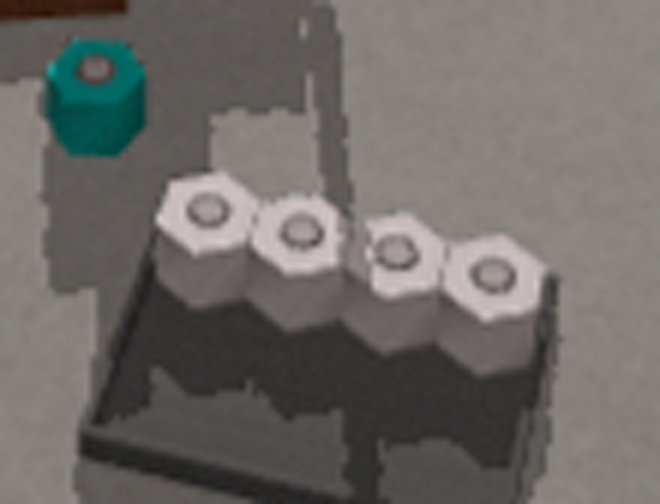

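Run:
```python
from h import *
np.set_printoptions(precision=4,suppress=True)
def s(x,y,ox,oy): return (ox+(x+.5)/6-.5, oy+(y+.5)/6-.5)
sp=lambda x,y:s(x,y,240,125); dp=lambda x,y:s(x,y,215,125)
st=lambda x,y:s(x,y,100,235); dt=lambda x,y:s(x,y,225,300)
print("sleeve outer end",tri(S,sp(231,448),D,dp(702,212)))
print("sleeve arm end",tri(S,sp(135,290),D,dp(475,214)))
print("pin top", tri(S,sp(311,510),D,dp(214,547)))
print("ramtop", tri(S,sp(325,70),D,dp(213,77)))
print("ram lower end", tri(S,sp(312,428),D,dp(210,452)))
print("screws z16")
for n,p in dict(near=sp(265,698),fl=sp(200,580),r=sp(567,612)).items(): print(n,onz(S,*p,.018))
for p in [(120,715),(301,714),(124,543),(286,543)]: print('d',onz(D,*dp(*p),.018))
print("tray pins")
for a,b in zip([(338,181),(325,241),(312,304),(298,373)],[(209,209),(302,231),(397,252),(493,273)]):
    print(tri(S,st(*a),D,dt(*b)), onz(S,*st(*a),.034)[:2],onz(D,*dt(*b),.034)[:2])
print("tray corners top")
for a in [(163,186),(405,176),(97,453),(360,455)]: print(onz(S,*st(*a),.014))
for a in [(85,435),(550,280)]: print('d',onz(D,*dt(*a),.014))
```

```text
sleeve outer end (array([0.7168, 0.0003, 0.3398]), np.float64(7.710655902954676e-05))
sleeve arm end (array([0.6204, 0.0177, 0.3416]), np.float64(0.0034616136969537825))
pin top (array([0.5421, 0.1645, 0.097 ]), np.float64(0.0012814298353994499))
ramtop (array([0.5401, 0.1645, 0.3527]), np.float64(4.5322725162146576e-05))
ram lower end (array([0.5405, 0.1647, 0.1514]), np.float64(0.0040674170547261605))
screws z16
near [0.5759 0.1156 0.018 ]
fl [0.4859 0.1342 0.018 ]
r [0.6091 0.2827 0.018 ]
d [0.4874 0.1405 0.018 ]
d [0.5785 0.1217 0.018 ]
d [0.5208 0.3072 0.018 ]
d [0.6115 0.2878 0.018 ]
tray pins
(array([ 0.473 , -0.2485,  0.0362]), np.float64(0.002097560839954772)) [ 0.472 -0.249] [ 0.4731 -0.2453]
(array([ 0.5044, -0.2664,  0.0364]), np.float64(0.0015396016292225524)) [ 0.503  -0.2667] [ 0.5048 -0.2634]
(array([ 0.536 , -0.284 ,  0.0369]), np.float64(0.0011991514472462787)) [ 0.5341 -0.2842] [ 0.5368 -0.2808]
(array([ 0.5679, -0.3016,  0.0367]), np.float64(0.002234200507896401)) [ 0.5666 -0.3023] [ 0.5685 -0.2981]
tray corners top
[ 0.4114 -0.3188  0.014 ]
[ 0.4681 -0.2175  0.014 ]
[ 0.544  -0.3893  0.014 ]
[ 0.6061 -0.2923  0.014 ]
d [ 0.4105 -0.3191  0.014 ]
d [ 0.5958 -0.2891  0.014 ]
```

```bash
cat >> h.py <<'E'
AX=np.array([.541,.1645]); YAW=1.37
px=np.array([np.cos(YAW),np.sin(YAW)]);py=np.array([-px[1],px[0]])
H=np.r_[AX+.040*px-.156*py,.245]
def grip(q): # lever angle -> TCP
    a=.5-q; return np.r_[H[:2]-.19*np.cos(a)*px, .245+.19*np.sin(a)-.0187]
def totool(s,target):
    r=R.from_quat(s["ee_rot"]); return r.inv().apply(np.asarray(target)-s["position"])
E
python3 - <<'E'
from h import *
np.set_printoptions(precision=4,suppress=True)
print("lamp head",tri(S,(403,122),D,(263,104)),"lamp base",onz(S,440,212,0.03),onz(D,278,171,0.03))
for q in (0,.3,.6,.9,1.0,1.1,1.2): print(q,grip(q))
s=status.get_state(); r=R.from_quat(s["ee_rot"]); print(r.as_matrix())
t=grip(0)+[0,0,.11]; print(t,totool(s,t))
print(proj(S,H),proj(D,H))
E
```

```text
lamp head (array([0.6477, 0.4479, 0.3583]), np.float64(0.0017364992277427453)) lamp base [0.7469 0.6    0.03  ] [0.7534 0.5936 0.03  ]
0 [0.6686 0.0092 0.3174]
0.3 [ 0.6647 -0.0099  0.264 ]
0.6 [ 0.6641 -0.0127  0.2073]
0.9 [0.6669 0.0011 0.1523]
1.0 [0.6686 0.0092 0.1352]
1.1 [0.6706 0.0189 0.119 ]
1.2 [0.6729 0.0302 0.1039]
[[-0.9589  0.2839 -0.0003]
 [ 0.2839  0.9589 -0.0014]
 [-0.0001 -0.0015 -1.    ]]
[0.6686 0.0092 0.4274] [-0.6385 -0.4763 -0.2049]
[331.6667 200.4665] [302.0873 166.5164]
```

```bash
python3 -m pendant '[{"linear":[0,0,-0.041],"twist":[0,0,0],"gripper":1},{"linear":[0,0,-0.041],"twist":[0,0,0],"gripper":1},{"linear":[0,0,-0.041],"twist":[0,0,0],"gripper":1},{"linear":[-0.02,-0.015,-0.03],"twist":[0,0,0],"gripper":1},{"linear":[-0.025,-0.018,-0.02],"twist":[0,0,0],"gripper":1},{"linear":[-0.025,-0.018,-0.02],"twist":[0,0,0],"gripper":1},{"linear":[-0.028,-0.021,-0.012],"twist":[0,0,0],"gripper":1},{"linear":[-0.03,-0.022,0],"twist":[0,0,0],"gripper":1},{"linear":[-0.03,-0.022,0],"twist":[0,0,0],"gripper":1},{"linear":[-0.03,-0.022,0],"twist":[0,0,0],"gripper":1}]'
python3 - <<'E'
from h import *
s=status.get_state();print(s["force"],s["joints"], totool(s,grip(0)+[0,0,.11]))
E
```

```text
clock: 0.98
position: [0.3334, 0.4599, 0.4276]
ee_rot: [0.143, 0.99, 0.0, 0.0]
force: [-0.0, 0.9, -0.1]
gripper_width: 0.0867
[-0.01242991  0.87142194 -0.10077414] [-1.05597782  0.18247368  0.04654748  1.47520559 -0.00858837  1.48383605
  0.27382134] [-4.49251998e-01 -3.37173422e-01  1.30097844e-04]
```

```bash
python3 -m pendant '[{"linear":[-0.03,-0.0225,0],"twist":[0,0,0],"gripper":1},{"linear":[-0.03,-0.0225,0],"twist":[0,0,0],"gripper":1},{"linear":[-0.03,-0.0225,0],"twist":[0,0,0],"gripper":1},{"linear":[-0.03,-0.0225,0],"twist":[0,0,0],"gripper":1},{"linear":[-0.03,-0.0225,0],"twist":[0,0,0],"gripper":1},{"linear":[-0.03,-0.0225,0],"twist":[0,0,0],"gripper":1},{"linear":[-0.03,-0.0225,0],"twist":[0,0,0],"gripper":1},{"linear":[-0.03,-0.0225,0],"twist":[0,0,0],"gripper":1},{"linear":[-0.03,-0.0225,0],"twist":[0,0,0],"gripper":1},{"linear":[-0.03,-0.0225,0],"twist":[0,0,0],"gripper":1}]'
python3 -m pendant '[{"linear":[-0.03,-0.0225,0],"twist":[0,0,0],"gripper":1},{"linear":[-0.03,-0.0225,0],"twist":[0,0,0],"gripper":1},{"linear":[-0.03,-0.0225,0],"twist":[0,0,0],"gripper":1},{"linear":[-0.02,-0.015,0],"twist":[0,0,0],"gripper":1},{"linear":[-0.01,-0.01,0],"twist":[0,0,-0.087],"gripper":1},{"linear":[0,0,0],"twist":[0,0,0],"gripper":1},{"linear":[0,0,0],"twist":[0,0,0],"gripper":1}]'
python3 - <<'E'
from h import *
s=status.get_state();print(s["force"],s["joints"], totool(s,grip(0)+[0,0,.11]))
M=R.from_quat(s["ee_rot"]).as_matrix();print(M[:,1],px)
W=imaging.camera_info("wrist");cv2.imwrite("pics/w1.png",imaging.grab_frame("wrist")[:,:,::-1])
for n in ("scene","side"): cv2.imwrite(f"pics/{n}1.png",imaging.grab_frame(n)[:,:,::-1])
crop("pics/scene1.png","pics/s1.png",220,80,150,125,5)
crop("pics/side1.png","pics/d1.png",215,65,150,125,5)
for q in (-.0475,.0475):print(proj(W,np.r_[grip(0)[:2]+q*py,.336]))
E
```

```text
clock: 1.82
position: [0.557, 0.159, 0.4274]
ee_rot: [0.143, 0.99, 0.0, -0.0]
force: [0.8, 0.7, 0.7]
gripper_width: 0.0872
clock: 2.4
position: [0.6451, 0.0376, 0.4269]
ee_rot: [0.102, 0.995, 0.0, -0.001]
force: [-0.8, 0.6, 0.5]
gripper_width: 0.0872
[-0.79981473  0.63895427  0.51451602] [-0.38094176  0.33495297  0.37322959  1.30324039 -0.12073151  1.52652608
  1.34549476] [-0.02872288 -0.02308227 -0.00051344]
[2.02690422e-01 9.79242854e-01 1.61517041e-04] [0.19944972 0.97990806]
[226.41048225 272.30310443]
[223.23727306 173.44531369]
```

View pics/w1.png

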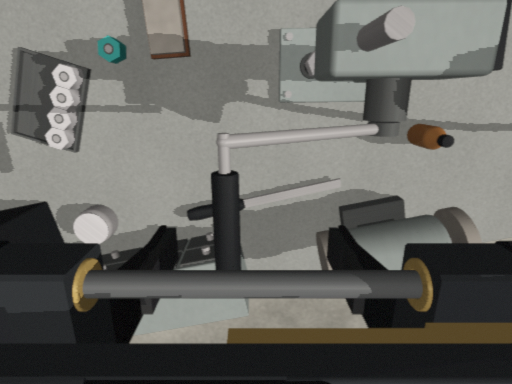

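View pics/s1.png

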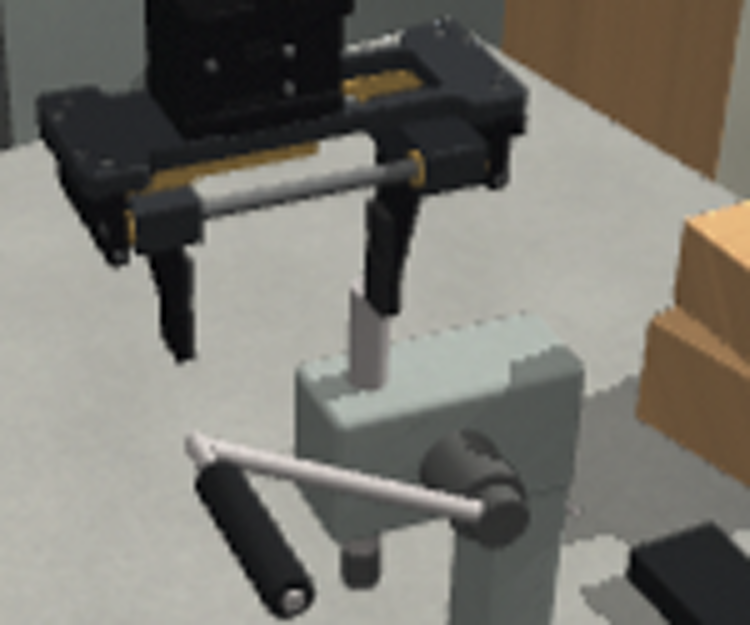

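View pics/d1.png

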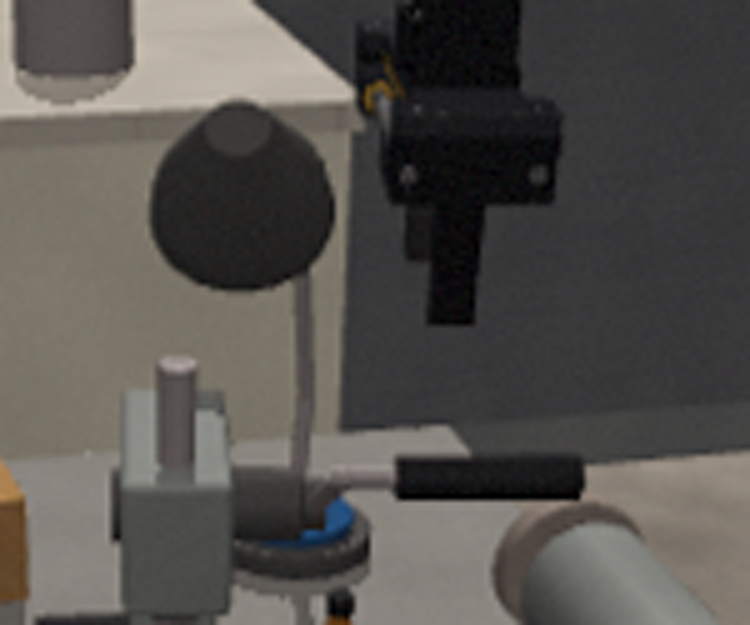

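```bash
python3 -m pendant '[{"linear":[-0.0285,-0.023,0],"twist":[0,0,0],"gripper":1},{"linear":[0,0,0.02],"twist":[0,0,0],"gripper":1},{"linear":[0,0,0.03],"twist":[0,0,0],"gripper":1},{"linear":[0,0,0.03],"twist":[0,0,0],"gripper":1},{"linear":[0,0,0.03],"twist":[0,0,0],"gripper":1},{"linear":[0,0,0],"twist":[0,0,0],"gripper":1},{"linear":[0,0,0],"twist":[0,0,0],"gripper":1}]'
python3 - <<'E'
from h import *
s=status.get_state();print(s["force"],s["moment"], totool(s,grip(0)))
for n in ("scene","side"): cv2.imwrite(f"pics/{n}2.png",imaging.grab_frame(n)[:,:,::-1])
crop("pics/scene2.png","pics/s2.png",220,100,130,125,5)
crop("pics/side2.png","pics/d2.png",215,85,150,125,5)
E
```

```text
clock: 3.13
position: [0.6677, 0.0115, 0.3168]
ee_rot: [0.099, 0.995, 0.0, -0.001]
force: [0.0, 0.0, 0.2]
gripper_width: 0.0868
[0.02977666 0.0022187  0.19413898] [-0.01639077 -0.05949199  0.03632223] [-0.00133735 -0.00210828 -0.0006066 ]
```

View pics/s2.png

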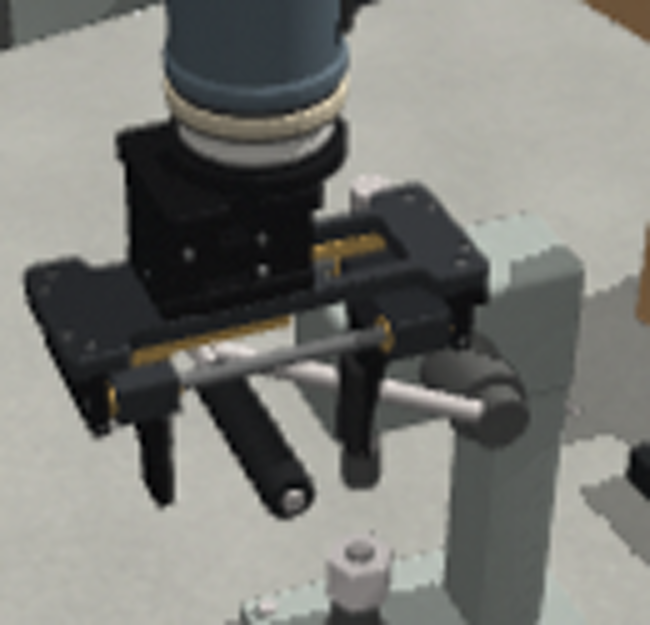

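View pics/d2.png

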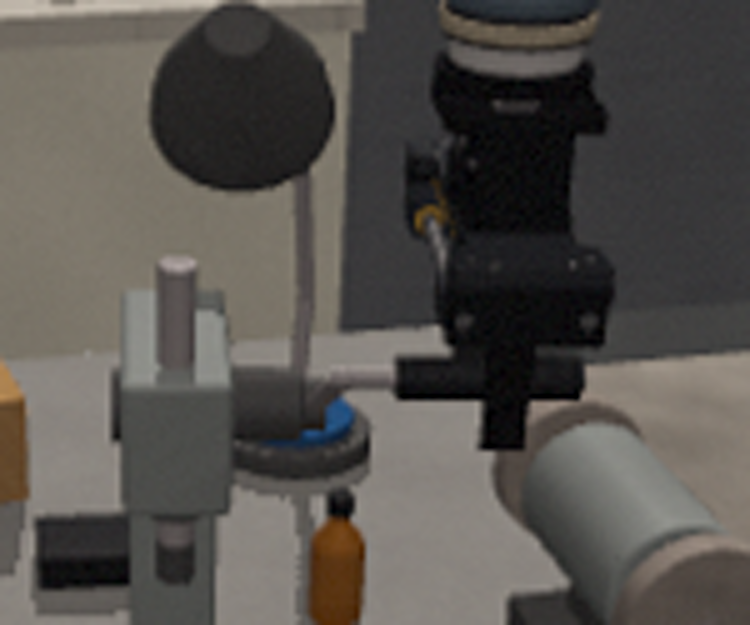

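```bash
python3 -m pendant '[{"linear":[-0.001,-0.002,0],"twist":[0,0,0],"gripper":1},{"linear":[0,0,0],"twist":[0,0,0],"gripper":0.3},{"linear":[0,0,0],"twist":[0,0,0],"gripper":0},{"linear":[0,0,0],"twist":[0,0,0],"gripper":0},{"linear":[0,0,0],"twist":[0,0,0],"gripper":0},{"linear":[0,0,0],"twist":[0,0,0],"gripper":0},{"linear":[0,0,0],"twist":[0,0,0],"gripper":0},{"linear":[0,0,0],"twist":[0,0,0],"gripper":0}]'
python3 - <<'E'
from h import *
s=status.get_state();print(s["force"],s["moment"], totool(s,grip(0)))
r=R.from_quat(s["ee_rot"])
qs=np.arange(0,1.21,.05)
for a,b in zip(qs[:-1],qs[1:]): print(round(b,2),np.round(r.inv().apply(grip(b)-grip(a))*1000,1), np.round(grip(b)[2],4))
E
```

```text
clock: 3.9
position: [0.6692, 0.0075, 0.3174]
ee_rot: [0.1, 0.995, 0.0, -0.0]
force: [0.3, 0.2, 0.5]
gripper_width: 0.0485
[0.25953567 0.22973378 0.54757777] [ 0.01927778 -0.01319091  0.00790947] [9.00592693e-04 1.51150791e-03 4.32325134e-05]
0.05 [-0.  -4.3  8.4] 0.3089
0.1 [-0.  -3.9  8.7] 0.3003
0.15 [-0.  -3.5  8.8] 0.2915
0.2 [-0. -3.  9.] 0.2824
0.25 [-0.  -2.6  9.1] 0.2733
0.3 [-0.  -2.1  9.3] 0.264
0.35 [-0.  -1.7  9.4] 0.2547
0.4 [-0.  -1.2  9.4] 0.2453
0.45 [-0.  -0.7  9.5] 0.2358
0.5 [-0.  -0.2  9.5] 0.2263
0.55 [-0.   0.2  9.5] 0.2168
0.6 [-0.   0.7  9.5] 0.2073
0.65 [-0.   1.2  9.4] 0.1979
0.7 [-0.   1.7  9.4] 0.1886
0.75 [-0.   2.1  9.3] 0.1793
0.8 [-0.   2.6  9.1] 0.1702
0.85 [-0.  3.  9.] 0.1611
0.9 [-0.   3.5  8.8] 0.1523
0.95 [-0.   3.9  8.7] 0.1437
1.0 [-0.   4.3  8.4] 0.1352
1.05 [-0.   4.8  8.2] 0.127
1.1 [-0.   5.2  8. ] 0.119
1.15 [-0.   5.6  7.7] 0.1113
1.2 [-0.   5.9  7.4] 0.1039
```

Fingers still closing; wait.

```bash
python3 -m pendant '[{"linear":[0,0,0],"twist":[0,0,0],"gripper":0},{"linear":[0,0,0],"twist":[0,0,0],"gripper":0},{"linear":[0,0,0],"twist":[0,0,0],"gripper":0},{"linear":[0,0,0],"twist":[0,0,0],"gripper":0},{"linear":[0,0,0],"twist":[0,0,0],"gripper":0},{"linear":[0,0,0],"twist":[0,0,0],"gripper":0},{"linear":[0,0,0],"twist":[0,0,0],"gripper":0}]'
python3 - <<'E'
from h import *
s=status.get_state();print(s["force"],s["moment"], totool(s,grip(0)))
E
```

```text
clock: 4.48
position: [0.6695, 0.0091, 0.3176]
ee_rot: [0.1, 0.995, 0.001, 0.0]
force: [1.4, 4.7, 0.2]
gripper_width: 0.0232
[1.35444758 4.70906153 0.18888843] [ 0.92676445 -0.29069437  0.00741019] [ 0.0009234  -0.00010212  0.00022891]
```

```bash
python3 -m pendant '[{"linear":[0,-0.0043,0.0084],"twist":[0,0,0],"gripper":0},{"linear":[0,-0.0039,0.0087],"twist":[0,0,0],"gripper":0},{"linear":[0,-0.0035,0.0088],"twist":[0,0,0],"gripper":0},{"linear":[0,-0.003,0.009],"twist":[0,0,0],"gripper":0},{"linear":[0,-0.0026,0.0091],"twist":[0,0,0],"gripper":0},{"linear":[0,-0.0021,0.0093],"twist":[0,0,0],"gripper":0},{"linear":[0,0,0],"twist":[0,0,0],"gripper":0}]'
cat > st.py <<'E'
from h import *
s=status.get_state();F=s["force"];g=s["position"]+[0,0,.0187]-H
h=-(g[:2]@px); print("F",F.round(2),"pos",s["position"].round(4),"w",round(float(s["gripper_width"]),4),"q",round(.5-np.arctan2(g[2],h),4),"r",round(np.hypot(h,g[2]),4),"Fpx",round(float(F[:2]@px),2),"t",s["clock"])
E
python3 st.py
```

```text
clock: 5.07
position: [0.6658, -0.0101, 0.2637]
ee_rot: [0.1, 0.995, 0.001, 0.001]
force: [2.0, 4.9, 3.9]
gripper_width: 0.0229
F [1.98 4.94 3.91] pos [ 0.6658 -0.0101  0.2637] w 0.0229 q 0.3017 r 0.1899 Fpx 5.24 t 5.0667
```

```bash
python3 -m pendant '[{"linear":[0,-0.0017,0.0094],"twist":[0,0,0],"gripper":0},{"linear":[0,-0.0012,0.0094],"twist":[0,0,0],"gripper":0},{"linear":[0,-0.0007,0.0095],"twist":[0,0,0],"gripper":0},{"linear":[0,-0.0002,0.0095],"twist":[0,0,0],"gripper":0},{"linear":[0,0.0002,0.0095],"twist":[0,0,0],"gripper":0},{"linear":[0,0.0007,0.0095],"twist":[0,0,0],"gripper":0},{"linear":[0,0.0012,0.0094],"twist":[0,0,0],"gripper":0},{"linear":[0,0.0017,0.0094],"twist":[0,0,0],"gripper":0},{"linear":[0,0.0021,0.0093],"twist":[0,0,0],"gripper":0},{"linear":[0,0,0],"twist":[0,0,0],"gripper":0}]'
python3 st.py
```

```text
clock: 5.9
position: [0.6662, -0.0081, 0.1799]
ee_rot: [0.099, 0.995, 0.001, 0.001]
force: [-1.7, 4.0, 9.6]
gripper_width: 0.023
F [-1.68  4.02  9.63] pos [ 0.6662 -0.0081  0.1799] w 0.023 q 0.7468 r 0.1899 Fpx 3.6 t 5.9
```

```bash
cat >> st.py <<'E'
a=np.arctan2(g[2],h); print("T",round(float(F[:2]@px*np.sin(a)+F[2]*np.cos(a)),2))
E
python3 -m pendant '[{"linear":[0,0.0012,0.0046],"twist":[0,0,0],"gripper":0},{"linear":[0,0.0013,0.0046],"twist":[0,0,0],"gripper":0},{"linear":[0,0.0014,0.0045],"twist":[0,0,0],"gripper":0},{"linear":[0,0.0015,0.0045],"twist":[0,0,0],"gripper":0},{"linear":[0,0.0017,0.0044],"twist":[0,0,0],"gripper":0},{"linear":[0,0.0018,0.0044],"twist":[0,0,0],"gripper":0},{"linear":[0,0,0],"twist":[0,0,0],"gripper":0},{"linear":[0,0,0],"twist":[0,0,0],"gripper":0}]'
python3 st.py
```

```text
clock: 6.57
position: [0.6679, 0.0, 0.1546]
ee_rot: [0.1, 0.995, 0.001, 0.001]
force: [-3.3, 3.8, 11.1]
gripper_width: 0.0234
F [-3.33  3.8  11.13] pos [0.6679 0.     0.1546] w 0.0234 q 0.8872 r 0.1899 Fpx 3.06 t 6.5667
T 9.15
```

```bash
python3 -m pendant '[{"linear":[0,0.0019,0.0044],"twist":[0,0,0],"gripper":0},{"linear":[0,0.002,0.0043],"twist":[0,0,0],"gripper":0},{"linear":[0,0,0],"twist":[0,0,0],"gripper":0},{"linear":[0,0,0],"twist":[0,0,0],"gripper":0}]'
python3 st.py
python3 -m pendant '[{"linear":[0,0.0013,0.0025],"twist":[0,0,0],"gripper":0},{"linear":[0,0,0],"twist":[0,0,0],"gripper":0},{"linear":[0,0,0],"twist":[0,0,0],"gripper":0}]'
python3 st.py
```

```text
clock: 6.9
position: [0.6686, 0.0038, 0.146]
ee_rot: [0.1, 0.995, 0.001, 0.0]
force: [-4.5, 3.7, 12.0]
gripper_width: 0.0232
F [-4.49  3.66 12.04] pos [0.6686 0.0038 0.146 ] w 0.0232 q 0.9367 r 0.1899 Fpx 2.69 t 6.9
T 9.77
clock: 7.15
position: [0.6688, 0.0048, 0.1436]
ee_rot: [0.1, 0.995, 0.001, 0.0]
force: [-4.6, 3.1, 11.8]
gripper_width: 0.0233
F [-4.59  3.13 11.79] pos [0.6688 0.0048 0.1436] w 0.0233 q 0.9503 r 0.1899 Fpx 2.15 t 7.15
T 9.68
```

```bash
for i in 1; do python3 -m pendant '[{"linear":[0,0.0013,0.0024],"twist":[0,0,0],"gripper":0},{"linear":[0,0,0],"twist":[0,0,0],"gripper":0},{"linear":[0,0,0],"twist":[0,0,0],"gripper":0}]'; python3 st.py; python3 -m pendant '[{"linear":[0,0.0013,0.0024],"twist":[0,0,0],"gripper":0},{"linear":[0,0,0],"twist":[0,0,0],"gripper":0},{"linear":[0,0,0],"twist":[0,0,0],"gripper":0}]'; python3 st.py;  done
```

```text
clock: 7.4
position: [0.669, 0.006, 0.1413]
ee_rot: [0.1, 0.995, 0.001, 0.0]
force: [-4.7, 4.2, 11.6]
gripper_width: 0.0232
F [-4.69  4.17 11.64] pos [0.669  0.006  0.1413] w 0.0232 q 0.9643 r 0.1899 Fpx 3.15 t 7.4
T 8.99
clock: 7.65
position: [0.6693, 0.007, 0.1392]
ee_rot: [0.1, 0.995, 0.0, 0.0]
force: [-4.8, 4.0, 13.6]
gripper_width: 0.0227
F [-4.83  4.02 13.56] pos [0.6693 0.007  0.1392] w 0.0227 q 0.9762 r 0.1899 Fpx 2.98 t 7.65
T 10.69
```

```bash
python3 -m pendant '[{"linear":[0,0.0013,0.0024],"twist":[0,0,0],"gripper":0},{"linear":[0,0,0],"twist":[0,0,0],"gripper":0},{"linear":[0,0,0],"twist":[0,0,0],"gripper":0}]'; python3 st.py; python3 -m pendant '[{"linear":[0,0.0013,0.0024],"twist":[0,0,0],"gripper":0},{"linear":[0,0,0],"twist":[0,0,0],"gripper":0},{"linear":[0,0,0],"twist":[0,0,0],"gripper":0}]'; python3 st.py
```

```text
clock: 7.9
position: [0.6694, 0.0078, 0.1375]
ee_rot: [0.1, 0.995, 0.0, 0.0]
force: [-6.3, 3.1, 17.6]
gripper_width: 0.0231
F [-6.3   3.11 17.62] pos [0.6694 0.0078 0.1375] w 0.0231 q 0.9863 r 0.1899 Fpx 1.79 t 7.9
T 14.74
clock: 8.15
position: [0.6697, 0.009, 0.1353]
ee_rot: [0.1, 0.995, 0.0, 0.0]
force: [-6.6, 2.2, 18.1]
gripper_width: 0.0234
F [-6.58  2.2  18.1 ] pos [0.6697 0.009  0.1353] w 0.0234 q 0.9994 r 0.1899 Fpx 0.84 t 8.15
T 15.48
```

```bash
python3 -m pendant '[{"linear":[0,0.0011,0.002],"twist":[0,0,0],"gripper":0},{"linear":[0,0.0011,0.002],"twist":[0,0,0],"gripper":0},{"linear":[0,0,0],"twist":[0,0,0],"gripper":0},{"linear":[0,0,0],"twist":[0,0,0],"gripper":0}]'; python3 st.py; python3 -m pendant '[{"linear":[0,0.0012,0.002],"twist":[0,0,0],"gripper":0},{"linear":[0,0.0012,0.002],"twist":[0,0,0],"gripper":0},{"linear":[0,0,0],"twist":[0,0,0],"gripper":0},{"linear":[0,0,0],"twist":[0,0,0],"gripper":0}]'; python3 st.py
```

```text
clock: 8.48
position: [0.6701, 0.0111, 0.1314]
ee_rot: [0.1, 0.995, 0.0, 0.0]
force: [-8.7, 2.4, 18.2]
gripper_width: 0.0234
F [-8.67  2.35 18.18] pos [0.6701 0.0111 0.1314] w 0.0234 q 1.0231 r 0.1899 Fpx 0.58 t 8.4833
T 15.46
clock: 8.82
position: [0.6705, 0.0134, 0.1274]
ee_rot: [0.1, 0.995, 0.0, 0.0]
force: [-7.0, 3.4, 19.5]
gripper_width: 0.0234
F [-7.04  3.41 19.52] pos [0.6705 0.0134 0.1274] w 0.0234 q 1.0474 r 0.1899 Fpx 1.94 t 8.8167
T 15.66
```

```bash
python3 -m pendant '[{"linear":[0,0.0009,0.0014],"twist":[0,0,0],"gripper":0},{"linear":[0,0,0],"twist":[0,0,0],"gripper":0},{"linear":[0,0,0],"twist":[0,0,0],"gripper":0}]'; python3 st.py; python3 -m pendant '[{"linear":[0,0.0009,0.0014],"twist":[0,0,0],"gripper":0},{"linear":[0,0,0],"twist":[0,0,0],"gripper":0},{"linear":[0,0,0],"twist":[0,0,0],"gripper":0}]'; python3 st.py
```

```text
clock: 9.07
position: [0.6707, 0.0142, 0.1262]
ee_rot: [0.1, 0.995, 0.0, 0.0]
force: [-7.9, 1.7, 20.0]
gripper_width: 0.023
F [-7.9   1.65 20.  ] pos [0.6707 0.0142 0.1262] w 0.023 q 1.0553 r 0.1899 Fpx 0.04 t 9.0667
T 16.98
clock: 9.32
position: [0.6709, 0.015, 0.1248]
ee_rot: [0.1, 0.995, 0.0, 0.0]
force: [-7.9, 1.7, 20.0]
gripper_width: 0.0235
F [-7.87  1.73 19.99] pos [0.6709 0.015  0.1248] w 0.0235 q 1.0639 r 0.19 Fpx 0.12 t 9.3167
T 16.83
```

```bash
python3 -m pendant '[{"linear":[0,0.0009,0.0014],"twist":[0,0,0],"gripper":0},{"linear":[0,0,0],"twist":[0,0,0],"gripper":0},{"linear":[0,0,0],"twist":[0,0,0],"gripper":0}]'; python3 st.py
```

```text
clock: 9.57
position: [0.671, 0.0159, 0.1234]
ee_rot: [0.1, 0.995, 0.0, 0.0]
force: [-7.2, 2.5, 19.5]
gripper_width: 0.0232
F [-7.19  2.53 19.47] pos [0.671  0.0159 0.1234] w 0.0232 q 1.0725 r 0.19 Fpx 1.04 t 9.5667
T 15.8
```

```bash
python3 -m pendant '[{"linear":[0,0.0006,0.001],"twist":[0,0,0],"gripper":0},{"linear":[0,0,0],"twist":[0,0,0],"gripper":0},{"linear":[0,0,0],"twist":[0,0,0],"gripper":0}]'; python3 st.py; python3 -m pendant '[{"linear":[0,0.0006,0.001],"twist":[0,0,0],"gripper":0},{"linear":[0,0,0],"twist":[0,0,0],"gripper":0},{"linear":[0,0,0],"twist":[0,0,0],"gripper":0}]'; python3 st.py
```

```text
clock: 9.82
position: [0.6711, 0.0165, 0.1225]
ee_rot: [0.1, 0.995, 0.0, 0.0]
force: [-7.7, 2.5, 21.5]
gripper_width: 0.0234
F [-7.72  2.5  21.54] pos [0.6711 0.0165 0.1225] w 0.0234 q 1.0778 r 0.19 Fpx 0.9 t 9.8167
T 17.55
clock: 10.07
position: [0.6712, 0.0169, 0.1219]
ee_rot: [0.1, 0.995, 0.0, 0.0]
force: [-9.3, 1.4, 22.4]
gripper_width: 0.0233
F [-9.28  1.41 22.35] pos [0.6712 0.0169 0.1219] w 0.0233 q 1.082 r 0.19 Fpx -0.47 t 10.0667
T 18.93
```

```bash
python3 -m pendant '[{"linear":[0,0.0005,0.0009],"twist":[0,0,0],"gripper":0},{"linear":[0,0,0],"twist":[0,0,0],"gripper":0},{"linear":[0,0,0],"twist":[0,0,0],"gripper":0}]'; python3 st.py
```

```text
clock: 10.32
position: [0.6713, 0.0172, 0.1213]
ee_rot: [0.1, 0.995, 0.0, 0.0]
force: [-10.0, 2.5, 23.7]
gripper_width: 0.0233
F [-10.02   2.47  23.74] pos [0.6713 0.0172 0.1213] w 0.0233 q 1.0856 r 0.19 Fpx 0.42 t 10.3167
T 19.55
```

```bash
python3 -m pendant '[{"linear":[0,0.0006,0.001],"twist":[0,0,0],"gripper":0},{"linear":[0,0,0],"twist":[0,0,0],"gripper":0},{"linear":[0,0,0],"twist":[0,0,0],"gripper":0}]'; python3 st.py
```

```text
clock: 10.57
position: [0.6714, 0.0176, 0.1207]
ee_rot: [0.1, 0.995, 0.0, 0.0]
force: [-10.0, 1.4, 25.2]
gripper_width: 0.0232
F [-9.97  1.42 25.19] pos [0.6714 0.0176 0.1207] w 0.0232 q 1.0895 r 0.19 Fpx -0.59 t 10.5667
T 21.27
```

```bash
python3 -m pendant '[{"linear":[0,-0.001,-0.0018],"twist":[0,0,0],"gripper":0},{"linear":[0,-0.0018,-0.003],"twist":[0,0,0],"gripper":0},{"linear":[0,-0.0025,-0.0043],"twist":[0,0,0],"gripper":0},{"linear":[0,-0.0031,-0.0057],"twist":[0,0,0],"gripper":0},{"linear":[0,-0.003,-0.0058],"twist":[0,0,0],"gripper":0},{"linear":[0,-0.0029,-0.006],"twist":[0,0,0],"gripper":0},{"linear":[0,-0.0026,-0.0061],"twist":[0,0,0],"gripper":0},{"linear":[0,-0.0024,-0.0062],"twist":[0,0,0],"gripper":0},{"linear":[0,0,0],"twist":[0,0,0],"gripper":0}]'; python3 st.py
```

```text
clock: 11.32
position: [0.6676, -0.0012, 0.1577]
ee_rot: [0.101, 0.995, 0.0, 0.001]
force: [-4.7, 2.8, 10.2]
gripper_width: 0.0231
F [-4.74  2.8  10.24] pos [ 0.6676 -0.0012  0.1577] w 0.0231 q 0.8693 r 0.1899 Fpx 1.8 t 11.3167
T 8.9
```

```bash
python3 -m pendant '[{"linear":[0,-0.0025,-0.0072],"twist":[0,0,0],"gripper":0},{"linear":[0,-0.0023,-0.0073],"twist":[0,0,0],"gripper":0},{"linear":[0,-0.002,-0.0074],"twist":[0,0,0],"gripper":0},{"linear":[0,-0.0017,-0.0074],"twist":[0,0,0],"gripper":0},{"linear":[0,-0.0014,-0.0075],"twist":[0,0,0],"gripper":0},{"linear":[0,-0.0011,-0.0075],"twist":[0,0,0],"gripper":0},{"linear":[0,-0.0008,-0.0076],"twist":[0,0,0],"gripper":0},{"linear":[0,-0.0005,-0.0076],"twist":[0,0,0],"gripper":0},{"linear":[0,-0.0002,-0.0076],"twist":[0,0,0],"gripper":0},{"linear":[0,0.0002,-0.0076],"twist":[0,0,0],"gripper":0}]'; python3 st.py
```

```text
clock: 12.15
position: [0.6651, -0.0137, 0.2307]
ee_rot: [0.101, 0.995, -0.001, 0.0]
force: [-1.2, 1.1, 4.8]
gripper_width: 0.0232
F [-1.17  1.07  4.84] pos [ 0.6651 -0.0137  0.2307] w 0.0232 q 0.4771 r 0.1899 Fpx 0.81 t 12.15
T 4.85
```

```bash
python3 -m pendant '[{"linear":[0,0.0006,-0.0076],"twist":[0,0,0],"gripper":0},{"linear":[0,0.0009,-0.0076],"twist":[0,0,0],"gripper":0},{"linear":[0,0.0012,-0.0075],"twist":[0,0,0],"gripper":0},{"linear":[0,0.0015,-0.0074],"twist":[0,0,0],"gripper":0},{"linear":[0,0.0018,-0.0074],"twist":[0,0,0],"gripper":0},{"linear":[0,0.002,-0.0073],"twist":[0,0,0],"gripper":0},{"linear":[0,0.0023,-0.0072],"twist":[0,0,0],"gripper":0},{"linear":[0,0.0026,-0.0071],"twist":[0,0,0],"gripper":0},{"linear":[0,0.0029,-0.007],"twist":[0,0,0],"gripper":0},{"linear":[0,0,0],"twist":[0,0,0],"gripper":0}]'; python3 st.py
```

```text
clock: 12.98
position: [0.6678, -0.0001, 0.2974]
ee_rot: [0.101, 0.995, -0.002, 0.0]
force: [-5.1, -5.9, 7.7]
gripper_width: 0.0232
F [-5.07 -5.87  7.68] pos [ 6.678e-01 -1.000e-04  2.974e-01] w 0.0232 q 0.1161 r 0.1898 Fpx -6.76 t 12.9833
T 4.59
```

```bash
python3 -m pendant '[{"linear":[0,0.0035,-0.007],"twist":[0,0,0],"gripper":0},{"linear":[0,0.0036,-0.0067],"twist":[0,0,0],"gripper":0},{"linear":[0,0.002,-0.0033],"twist":[0,0,0],"gripper":0},{"linear":[0,0,0],"twist":[0,0,0],"gripper":0},{"linear":[0,0,0],"twist":[0,0,0],"gripper":0}]'; python3 st.py
```

```text
clock: 13.4
position: [0.6693, 0.0073, 0.3138]
ee_rot: [0.102, 0.995, -0.003, -0.0]
force: [-5.3, -8.9, 9.5]
gripper_width: 0.0233
F [-5.29 -8.93  9.48] pos [0.6693 0.0073 0.3138] w 0.0233 q 0.0208 r 0.1899 Fpx -9.8 t 13.4
T 3.89
```

```bash
python3 -m pendant '[{"linear":[0,0.003,-0.0035],"twist":[0,0,0],"gripper":0},{"linear":[0,0.001,0],"twist":[0,0,0],"gripper":0},{"linear":[0,0,0],"twist":[0,0,0],"gripper":0},{"linear":[0,0,0],"twist":[0,0,0],"gripper":0}]'; python3 st.py
```

```text
clock: 13.73
position: [0.6696, 0.0092, 0.3174]
ee_rot: [0.103, 0.995, -0.004, -0.001]
force: [-8.3, -11.0, 10.1]
gripper_width: 0.0232
F [ -8.33 -10.96  10.08] pos [0.6696 0.0092 0.3174] w 0.0232 q -0.0005 r 0.1899 Fpx -12.4 t 13.7333
T 2.9
```

```bash
python3 -m pendant '[{"linear":[0,-0.002,-0.001],"twist":[0,0,0],"gripper":0},{"linear":[0,0,0],"twist":[0,0,0],"gripper":0.15},{"linear":[0,0,0],"twist":[0,0,0],"gripper":0.4},{"linear":[0,0,0],"twist":[0,0,0],"gripper":0.7},{"linear":[0,0,0],"twist":[0,0,0],"gripper":1},{"linear":[0,0,0],"twist":[0,0,0],"gripper":1},{"linear":[0,0,0],"twist":[0,0,0],"gripper":1},{"linear":[0,0,0],"twist":[0,0,0],"gripper":1}]'; python3 st.py
```

```text
clock: 14.4
position: [0.6706, 0.0154, 0.3162]
ee_rot: [0.1, 0.995, 0.0, -0.0]
force: [-0.4, -0.1, 0.6]
gripper_width: 0.0551
F [-0.4  -0.1   0.63] pos [0.6706 0.0154 0.3162] w 0.0551 q -0.0112 r 0.1838 Fpx -0.18 t 14.4
T 0.46
```

```bash
python3 -m pendant '[{"linear":[0,0,-0.02],"twist":[0,0,0],"gripper":1},{"linear":[0,0,-0.04],"twist":[0,0,0],"gripper":1},{"linear":[0,0,-0.04],"twist":[0,0,0],"gripper":1},{"linear":[0.024,-0.0245,0],"twist":[0,0,0],"gripper":1},{"linear":[0.024,-0.0245,0],"twist":[0,0,0],"gripper":1},{"linear":[0.024,-0.0245,0],"twist":[0,0,0],"gripper":1},{"linear":[0.024,-0.0245,0],"twist":[0,0,0],"gripper":1},{"linear":[0.024,-0.0245,0],"twist":[0,0,0],"gripper":1},{"linear":[0.024,-0.0245,0],"twist":[0,0,0],"gripper":1},{"linear":[0,0,0],"twist":[0,0,0.12],"gripper":1}]'
python3 - <<'E'
from h import *
s=status.get_state();print(s["joints"].round(3),s["force"].round(2))
for n in ("scene","side"): cv2.imwrite(f"pics/{n}3.png",imaging.grab_frame(n)[:,:,::-1])
crop("pics/side3.png","pics/d3.png",215,85,150,185,4)
E
```

```text
clock: 15.23
position: [0.4953, -0.1064, 0.418]
ee_rot: [0.164, 0.986, 0.0, 0.0]
force: [0.1, -1.6, 1.0]
gripper_width: 0.0868
[-0.279  0.063  0.44   1.64  -0.027  1.445  1.403] [ 0.09 -1.59  1.02]
```

View pics/scene3.png

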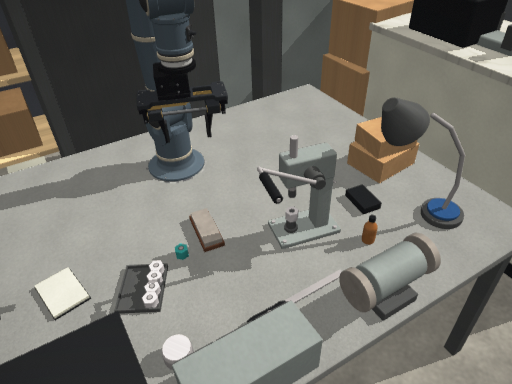

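View pics/d3.png

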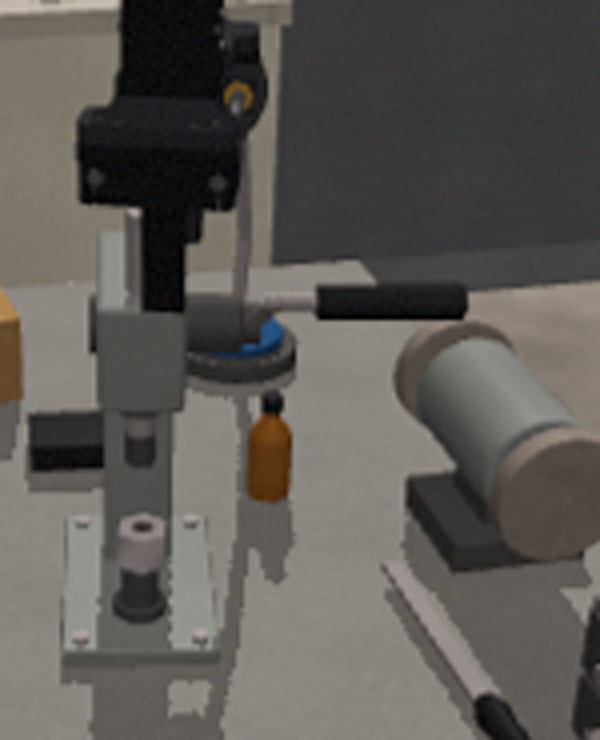

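```bash
python3 -m pendant '[{"linear":[0,0,0],"twist":[0,0,0.12],"gripper":1},{"linear":[0,0,0],"twist":[0,0,0.12],"gripper":1},{"linear":[0,0,0],"twist":[0,0,0.12],"gripper":1},{"linear":[0,0,0],"twist":[0,0,0.12],"gripper":1},{"linear":[0,0,0],"twist":[0,0,0.12],"gripper":1},{"linear":[0,0,0],"twist":[0,0,0.12],"gripper":1},{"linear":[0,0,0],"twist":[0,0,0.12],"gripper":1},{"linear":[0,0,0],"twist":[0,0,0.12],"gripper":1},{"linear":[0,0,0],"twist":[0,0,0.12],"gripper":1},{"linear":[0,0,0],"twist":[0,0,0.12],"gripper":1}]'
python3 -m pendant '[{"linear":[0,0,0],"twist":[0,0,0.12],"gripper":1},{"linear":[0,0,0],"twist":[0,0,0.12],"gripper":1},{"linear":[0,0,0],"twist":[0,0.12,0],"gripper":1},{"linear":[0,0,0],"twist":[0,0.12,0],"gripper":1},{"linear":[0,0,0],"twist":[0,0.12,0],"gripper":1},{"linear":[0,0,0],"twist":[0,0.12,0],"gripper":1},{"linear":[0,0,0],"twist":[0,0,0],"gripper":1}]'
cat > st2.py <<'E'
from h import *
np.set_printoptions(precision=4,suppress=True)
s=status.get_state();M=R.from_quat(s["ee_rot"]).as_matrix()
print("pos",s["position"],"F",s["force"].round(1),"w",round(float(s["gripper_width"]),4),"j",s["joints"].round(2))
print("z",M[:,2],"y",M[:,1]," yaw of z",np.arctan2(M[1,2],M[0,2]).round(3),"pitch down",np.arcsin(-M[2,2]).round(3))
E
python3 st2.py
```

```text
clock: 16.17
position: [0.5013, -0.0994, 0.4162]
ee_rot: [0.689, 0.725, -0.0, -0.0]
force: [0.1, 0.3, 0.2]
gripper_width: 0.0871
clock: 16.75
position: [0.4996, -0.105, 0.4144]
ee_rot: [0.751, 0.616, 0.183, -0.152]
force: [-0.3, 0.0, -0.2]
gripper_width: 0.087
pos [ 0.4996 -0.105   0.4144] F [-0.3  0.  -0.2] w 0.087 j [-0.13  0.13  0.61  1.66 -0.54  1.53  0.36]
z [ 0.0877  0.4536 -0.8869] y [ 0.9809 -0.1947 -0.0025]  yaw of z 1.38 pitch down 1.091
```

```bash
python3 -m pendant '[{"linear":[0,0,0],"twist":[0,0.12,0],"gripper":1},{"linear":[0,0,0],"twist":[0,0.12,0],"gripper":1},{"linear":[0,0,0],"twist":[0,0.12,0],"gripper":1},{"linear":[0,0,0],"twist":[0,0.03,0],"gripper":1},{"linear":[0,0,0],"twist":[0,0,0],"gripper":1}]'
python3 st2.py
python3 - <<'E'
from h import *
s=status.get_state()
t=np.r_[AX-.14*px,.074]; print(t,totool(s,t),totool(s,np.r_[AX+.001*px,.074]))
E
```

```text
clock: 17.17
position: [0.5004, -0.1009, 0.4143]
ee_rot: [0.7, 0.577, 0.323, -0.269]
force: [0.4, -0.1, -0.2]
gripper_width: 0.0871
pos [ 0.5004 -0.1009  0.4143] F [ 0.4 -0.1 -0.2] w 0.0871 j [ 0.05  0.25  0.64  1.72 -0.88  1.72  0.61]
z [ 0.1407  0.7499 -0.6464] y [ 0.9821 -0.1883 -0.0047]  yaw of z 1.385 pitch down 0.703
[0.51307704 0.02731287 0.074     ] [-0.17669267 -0.01009892  0.31791705] [-0.08554726 -0.00850017  0.42548543]
```

```bash
python3 -m pendant '[{"linear":[-0.02,-0.001,0.0353],"twist":[0,0,0],"gripper":1},{"linear":[-0.02,-0.001,0.0353],"twist":[0,0,0],"gripper":1},{"linear":[-0.02,-0.001,0.0353],"twist":[0,0,0],"gripper":1},{"linear":[-0.02,-0.001,0.0353],"twist":[0,0,0],"gripper":1},{"linear":[-0.02,-0.001,0.0353],"twist":[0,0,0],"gripper":1}]'
python3 st2.py
python3 -m pendant '[{"linear":[-0.02,-0.001,0.0353],"twist":[0,0,0],"gripper":1},{"linear":[-0.02,-0.001,0.0353],"twist":[0,0,0],"gripper":1},{"linear":[-0.02,-0.001,0.035],"twist":[0,0,0],"gripper":1},{"linear":[-0.0167,-0.001,0.0353],"twist":[0,0,0],"gripper":1},{"linear":[0,0,0],"twist":[0,0,0],"gripper":1},{"linear":[0,0,0],"twist":[0,0,0],"gripper":1}]'
python3 st2.py
python3 - <<'E'
from h import *
s=status.get_state();print(totool(s,np.r_[AX+.001*px,.074]))
W=imaging.camera_info("wrist")
cv2.imwrite("pics/w4.png",imaging.grab_frame("wrist")[:,:,::-1])
print(proj(W,np.r_[AX,.09]))
for n in ("scene","side"): cv2.imwrite(f"pics/{n}4.png",imaging.grab_frame(n)[:,:,::-1])
crop("pics/scene4.png","pics/s4.png",220,125,130,125,5)
crop("pics/side4.png","pics/d4.png",190,125,130,165,4)
E
```

```text
clock: 17.58
position: [0.5094, -0.0279, 0.2258]
ee_rot: [0.697, 0.581, 0.324, -0.268]
force: [1.1, -0.5, -0.3]
gripper_width: 0.0871
pos [ 0.5094 -0.0279  0.2258] F [ 1.1 -0.5 -0.3] w 0.0871 j [ 0.02  0.4   0.53  2.   -1.01  1.4   0.88]
z [ 0.141   0.7495 -0.6468] y [ 0.9833 -0.1821  0.0033]  yaw of z 1.385 pitch down 0.703
clock: 18.08
position: [0.5153, 0.0245, 0.0873]
ee_rot: [0.698, 0.579, 0.324, -0.27]
force: [0.6, -0.4, -0.1]
gripper_width: 0.0871
pos [0.5153 0.0245 0.0873] F [ 0.6 -0.4 -0.1] w 0.0871 j [ 0.44  0.57 -0.12  2.08 -1.03  0.98  0.96]
z [ 0.1395  0.7523 -0.6438] y [ 0.9829 -0.1842 -0.0023]  yaw of z 1.387 pitch down 0.7
[ 0.08211927 -0.00047283  0.11828671]
[251.86856202  80.2269731 ]
```

View pics/w4.png

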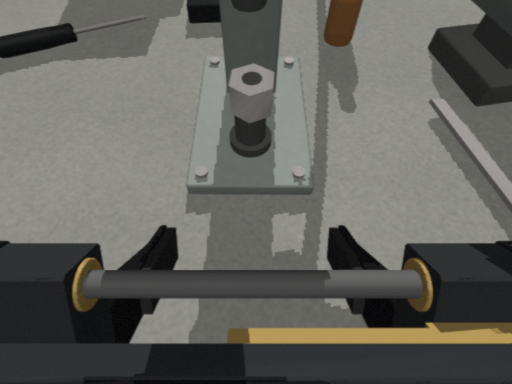

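View pics/s4.png

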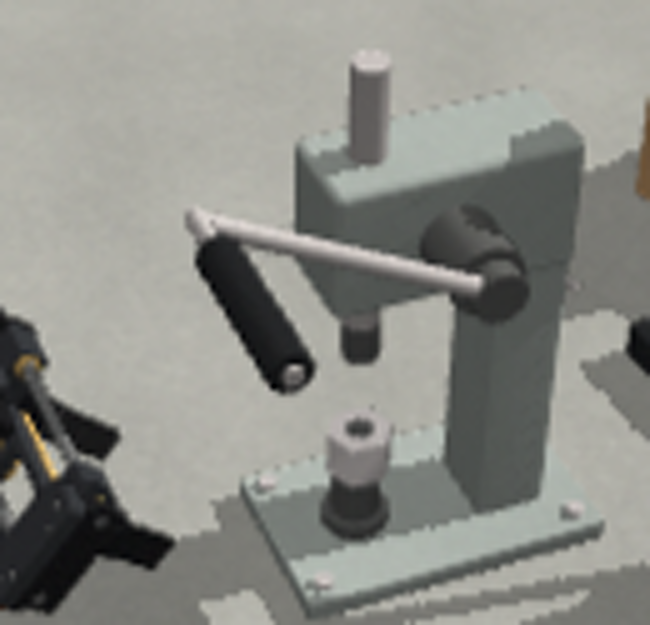

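View pics/d4.png

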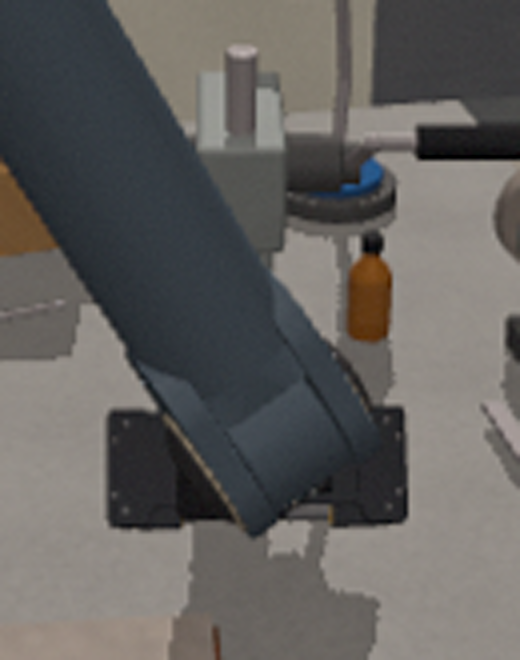

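```bash
python3 -m pendant '[{"linear":[-0.008,0,0.0095],"twist":[0,0,0],"gripper":1},{"linear":[0.013,0,0.0155],"twist":[0,0,0],"gripper":1},{"linear":[0.013,0,0.0155],"twist":[0,0,0],"gripper":1},{"linear":[0.013,0,0.0155],"twist":[0,0,0],"gripper":1},{"linear":[0.013,0,0.0155],"twist":[0,0,0],"gripper":1},{"linear":[0,0,0],"twist":[0,0,0],"gripper":1}]'
python3 st2.py
python3 - <<'E'
from h import *
s=status.get_state();print(totool(s,np.r_[AX+.001*px,.074]))
E
```

```text
clock: 18.73
position: [0.5313, 0.1071, 0.0762]
ee_rot: [0.697, 0.58, 0.324, -0.269]
force: [-0.2, 0.3, -0.2]
gripper_width: 0.0869
pos [0.5313 0.1071 0.0762] F [-0.2  0.3 -0.2] w 0.0869 j [ 0.52  0.62 -0.44  2.1  -1.03  0.74  0.86]
z [ 0.1407  0.7505 -0.6457] y [ 0.9831 -0.1831  0.0014]  yaw of z 1.385 pitch down 0.702
[ 0.03654404 -0.00095834  0.0465696 ]
```

```bash
python3 -m pendant '[{"linear":[0.01,0,0.0125],"twist":[0,0,0],"gripper":1},{"linear":[0.01,0,0.0125],"twist":[0,0,0],"gripper":1},{"linear":[0.01,-0.001,0.0125],"twist":[0,0,0],"gripper":1},{"linear":[0.0065,0,0.009],"twist":[0,0,0],"gripper":1},{"linear":[0,0,0],"twist":[0,0,0],"gripper":1},{"linear":[0,0,0],"twist":[0,0,0],"gripper":1}]'
python3 st2.py
python3 - <<'E'
from h import *
s=status.get_state();print(totool(s,np.r_[AX+.001*px,.074]))
cv2.imwrite("pics/w5.png",imaging.grab_frame("wrist")[:,:,::-1])
for n in ("scene",): cv2.imwrite(f"pics/{n}5.png",imaging.grab_frame(n)[:,:,::-1])
crop("pics/scene5.png","pics/s5.png",220,125,130,125,5)
E
```

```text
clock: 19.23
position: [0.5417, 0.161, 0.072]
ee_rot: [0.7, 0.578, 0.323, -0.267]
force: [0.0, 0.0, 1.2]
gripper_width: 0.087
pos [0.5417 0.161  0.072 ] F [0.  0.  1.2] w 0.087 j [ 0.53  0.67 -0.59  2.1  -1.03  0.6   0.79]
z [ 0.1438  0.7479 -0.648 ] y [ 0.982  -0.1888  0.0001]  yaw of z 1.381 pitch down 0.705
[ 0.0043202  -0.00129805  0.00196141]
```

View pics/w5.png

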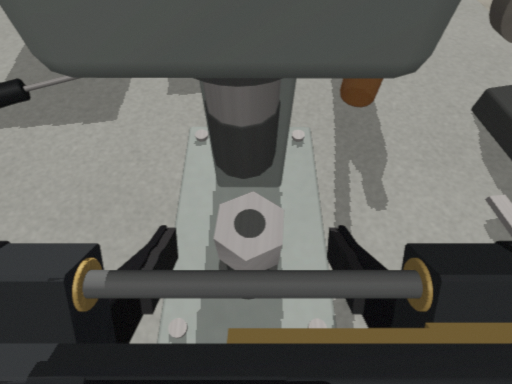

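View pics/s5.png

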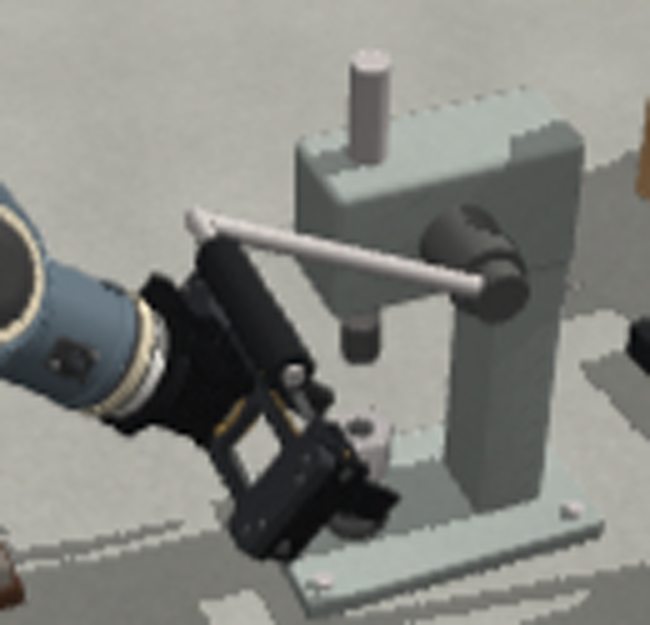

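```bash
python3 -m pendant '[{"linear":[0.004,-0.001,0.002],"twist":[0,0,0],"gripper":1},{"linear":[0,0,0],"twist":[0,0,0],"gripper":0.6},{"linear":[0,0,0],"twist":[0,0,0],"gripper":0.5},{"linear":[0,0,0],"twist":[0,0,0],"gripper":0.4},{"linear":[0,0,0],"twist":[0,0,0],"gripper":0.3},{"linear":[0,0,0],"twist":[0,0,0],"gripper":0.3},{"linear":[0,0,0],"twist":[0,0,0],"gripper":0.3},{"linear":[0,0,0],"twist":[0,0,0],"gripper":0.3},{"linear":[0,0,0],"twist":[0,0,0],"gripper":0.3},{"linear":[0,0,0],"twist":[0,0,0],"gripper":0.3}]'
python3 st2.py
```

```text
clock: 20.17
position: [0.5407, 0.1663, 0.0738]
ee_rot: [0.7, 0.577, 0.324, -0.269]
force: [0.9, 0.2, 0.4]
gripper_width: 0.0362
pos [0.5407 0.1663 0.0738] F [0.9 0.2 0.4] w 0.0362 j [ 0.53  0.67 -0.61  2.1  -1.03  0.59  0.78]
z [ 0.143   0.75   -0.6458] y [ 0.982  -0.1888 -0.0018]  yaw of z 1.382 pitch down 0.702
```

```bash
python3 -m pendant '[{"linear":[0,0,0],"twist":[0,0,0],"gripper":0},{"linear":[0,0,0],"twist":[0,0,0],"gripper":0},{"linear":[0,0,0],"twist":[0,0,0],"gripper":0},{"linear":[0,0,0],"twist":[0,0,0],"gripper":0},{"linear":[0,0,0],"twist":[0,0,0],"gripper":0}]'
python3 st2.py
python3 - <<'E'
from h import *
cv2.imwrite("pics/w6.png",imaging.grab_frame("wrist")[:,:,::-1])
E
```

```text
clock: 20.58
position: [0.5407, 0.1663, 0.0738]
ee_rot: [0.7, 0.577, 0.324, -0.269]
force: [-0.1, 0.0, 0.0]
gripper_width: 0.0363
pos [0.5407 0.1663 0.0738] F [-0.1  0.   0. ] w 0.0363 j [ 0.53  0.67 -0.61  2.1  -1.03  0.59  0.78]
z [ 0.143   0.7499 -0.6459] y [ 0.982  -0.1888 -0.0017]  yaw of z 1.382 pitch down 0.702
```

View pics/w6.png

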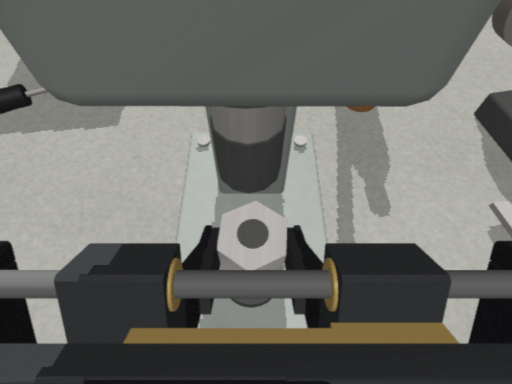

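```bash
python3 -m pendant '[{"linear":[0.003,0,-0.0026],"twist":[0,0,0],"gripper":0},{"linear":[0.003,0,-0.0026],"twist":[0,0,0],"gripper":0},{"linear":[0.004,0,-0.0034],"twist":[0,0,0],"gripper":0},{"linear":[0,0,0],"twist":[0,0,0],"gripper":0},{"linear":[0,0,0],"twist":[0,0,0],"gripper":0}]'
python3 st2.py
python3 - <<'E'
from h import *
cv2.imwrite("pics/w7.png",imaging.grab_frame("wrist")[:,:,::-1])
cv2.imwrite("pics/scene7.png",imaging.grab_frame("scene")[:,:,::-1])
crop("pics/scene7.png","pics/s7.png",250,165,80,85,7)
E
```

```text
clock: 21.05
position: [0.5409, 0.1662, 0.0875]
ee_rot: [0.699, 0.578, 0.324, -0.268]
force: [-0.4, -0.2, -1.1]
gripper_width: 0.0361
pos [0.5409 0.1662 0.0875] F [-0.4 -0.2 -1.1] w 0.0361 j [ 0.53  0.64 -0.61  2.1  -1.02  0.61  0.75]
z [ 0.1436  0.7496 -0.6461] y [ 0.9821 -0.1886 -0.0005]  yaw of z 1.381 pitch down 0.703
```

View pics/w7.png

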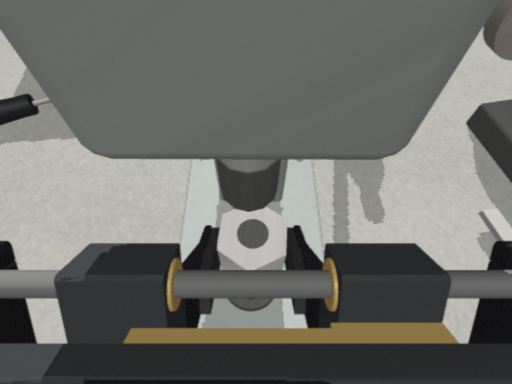

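View pics/s7.png

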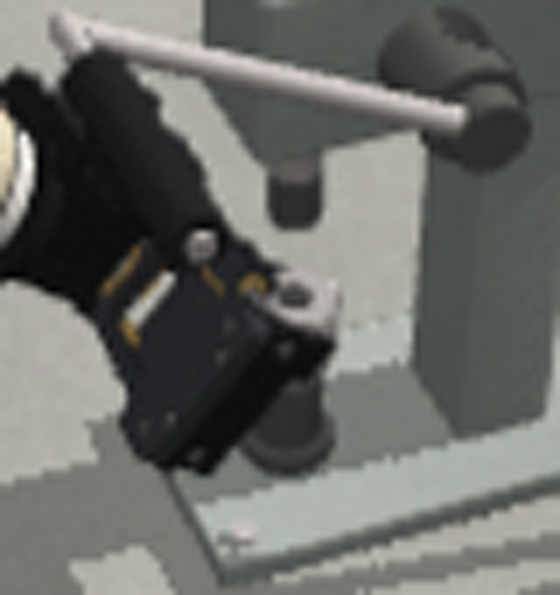

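Run:
```python
from h import *
np.set_printoptions(precision=4,suppress=True)
W=imaging.camera_info("wrist"); s=status.get_state()
for z in (.1017,.1037,.1057):
  p=onz(W,252.5,235,z); print(p, (p-s["position"])[:2]@px,(p-s["position"])[:2]@py)
p=tri(W,(252.5,235),S,(250+(296.5)/7-.5,165+(295.5)/7-.5));print(p)
# tray frame
P=np.array([[.473,-.2485],[.5044,-.2664],[.536,-.284],[.5679,-.3016]])
d=(P[0]-P[3]);d/=np.linalg.norm(d);ty=d;tx=np.array([ty[1],-ty[0]]);print("ty",ty,"tx",tx,"yaw",np.arctan2(tx[1],tx[0]))
for i in range(3): print("notch",i,(P[i]+P[i+1])/2-.0312*tx)
# tray hex from this wrist? other items
print("stone",onz(S,205,230,.03),"tin",onz(S,177,345,.045),"pad",onz(S,60,290,0),"box",onz(S,120,325,0.0),onz(D,385,330,0))
```

```text
[0.5404 0.1655 0.1017] -0.0006651812349983665 0.00018208174449028068
[0.5402 0.1646 0.1037] -0.001565771250455144 0.00017170159457950536
[0.5401 0.1637 0.1057] -0.0024663612659119216 0.00016132144466873
(array([0.5404, 0.1654, 0.1051]), np.float64(0.002664620511313165))
ty [-0.8727  0.4883] tx [0.4883 0.8727] yaw 1.0606610328810424
notch 0 [ 0.4735 -0.2847]
notch 1 [ 0.505  -0.3024]
notch 2 [ 0.5367 -0.32  ]
stone [ 0.4167 -0.0704  0.03  ] tin [ 0.7408 -0.2945  0.045 ] pad [ 0.3847 -0.5028  0.    ] box [ 0.583  -0.3931  0.    ] [ 0.7817 -0.2666  0.    ]
```

```bash
python3 -m pendant '[{"linear":[-0.006,0,-0.0075],"twist":[0,0,0],"gripper":0},{"linear":[-0.013,0,-0.0153],"twist":[0,0,0],"gripper":0},{"linear":[-0.013,0,-0.0153],"twist":[0,0,0],"gripper":0},{"linear":[-0.013,0,-0.0153],"twist":[0,0,0],"gripper":0},{"linear":[-0.013,0,-0.0153],"twist":[0,0,0],"gripper":0},{"linear":[-0.013,0,-0.0153],"twist":[0,0,0],"gripper":0},{"linear":[-0.013,0,-0.0153],"twist":[0,0,0],"gripper":0},{"linear":[-0.009,0,-0.018],"twist":[0,0,0],"gripper":0},{"linear":[0,0,-0.02],"twist":[0,0,0],"gripper":0},{"linear":[0,0,-0.02],"twist":[0,0,0],"gripper":0}]'
python3 st2.py
python3 - <<'E'
from h import *
s=status.get_state()
tx=np.array([.4883,.8727]);n=np.array([.505,-.3024])
print(totool(s,np.r_[n-.05*tx,.12]),totool(s,np.r_[n-.08*tx,.2]))
E
```

```text
clock: 21.98
position: [0.5059, -0.0126, 0.1173]
ee_rot: [0.7, 0.577, 0.324, -0.269]
force: [0.3, -0.9, -1.0]
gripper_width: 0.0364
pos [ 0.5059 -0.0126  0.1173] F [ 0.3 -0.9 -1. ] w 0.0364 j [ 0.76  0.57 -0.45  2.04 -0.8   0.93  0.77]
z [ 0.1428  0.75   -0.6459] y [ 0.9817 -0.1902 -0.0038]  yaw of z 1.383 pitch down 0.702
[-0.21240752  0.03856592 -0.25541208] [-0.16976094  0.02886324 -0.32880939]
```

```bash
python3 -m pendant '[{"linear":[-0.012,0.002,-0.025],"twist":[0,0,0],"gripper":0},{"linear":[-0.017,0.003,-0.033],"twist":[0,0,0],"gripper":0},{"linear":[-0.017,0.003,-0.033],"twist":[0,0,0],"gripper":0},{"linear":[-0.017,0.003,-0.033],"twist":[0,0,0],"gripper":0},{"linear":[-0.017,0.003,-0.033],"twist":[0,0,0],"gripper":0},{"linear":[-0.017,0.003,-0.033],"twist":[0,0,0],"gripper":0},{"linear":[-0.017,0.003,-0.033],"twist":[0,0,0],"gripper":0},{"linear":[-0.017,0.003,-0.033],"twist":[0,0,0],"gripper":0},{"linear":[-0.017,0.003,-0.033],"twist":[0,0,0],"gripper":0}]'
python3 st2.py
python3 -m pendant '[{"linear":[0,0,0],"twist":[-0.08,0,0.07],"gripper":0},{"linear":[0,0,0],"twist":[-0.08,0,0.07],"gripper":0},{"linear":[0,0,0],"twist":[-0.08,0,0.067],"gripper":0},{"linear":[0,0,0],"twist":[0,0,0],"gripper":0}]'
python3 st2.py
python3 - <<'E'
from h import *
s=status.get_state()
tx=np.array([.4883,.8727]);n=np.array([.505,-.3024])
print(totool(s,np.r_[n-.05*tx,.12]))
W=imaging.camera_info("wrist")
cv2.imwrite("pics/w8.png",imaging.grab_frame("wrist")[:,:,::-1])
for p in [[.473,-.2485],[.5044,-.2664],[.536,-.284],[.5679,-.3016]]: print(proj(W,np.r_[p,.034]))
np.save("W8.npy",W["world_from_camera"])
for n in ("scene","side"): cv2.imwrite(f"pics/{n}8.png",imaging.grab_frame(n)[:,:,::-1])
E
```

```text
clock: 22.73
position: [0.4713, -0.3285, 0.1913]
ee_rot: [0.7, 0.577, 0.323, -0.269]
force: [1.4, -0.0, -0.4]
gripper_width: 0.036
pos [ 0.4713 -0.3285  0.1913] F [ 1.4 -0.  -0.4] w 0.036 j [ 1.03  0.67 -0.25  1.56 -0.53  1.5   0.79]
z [ 0.1426  0.7498 -0.6461] y [ 0.9819 -0.1894 -0.0031]  yaw of z 1.383 pitch down 0.702
clock: 23.07
position: [0.4689, -0.3267, 0.1904]
ee_rot: [0.784, 0.457, 0.36, -0.216]
force: [-1.8, 0.1, -2.0]
gripper_width: 0.0365
pos [ 0.4689 -0.3267  0.1904] F [-1.8  0.1 -2. ] w 0.0365 j [ 1.09  0.57 -0.23  1.73 -0.7   1.3   0.71]
z [ 0.3684  0.6671 -0.6475] y [ 0.8716 -0.4901 -0.0091]  yaw of z 1.066 pitch down 0.704
[-0.06067639  0.02030068  0.03697236]
[223.20015415 239.68550024]
[255.27698116 239.7344278 ]
[287.43019842 239.48605694]
[319.83743182 239.11497018]
```

View pics/w8.png

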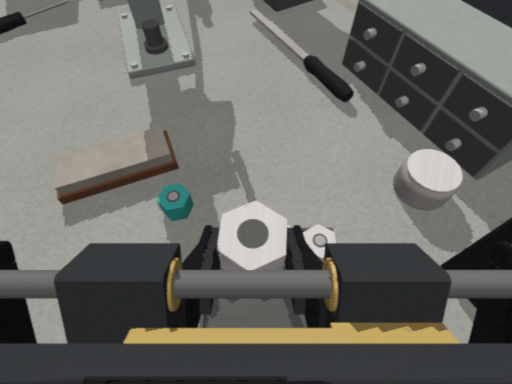

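View pics/scene8.png

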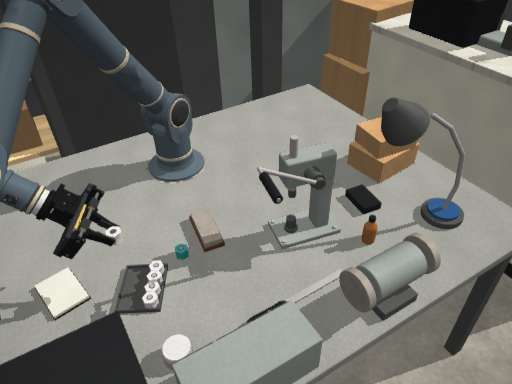

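View pics/side8.png

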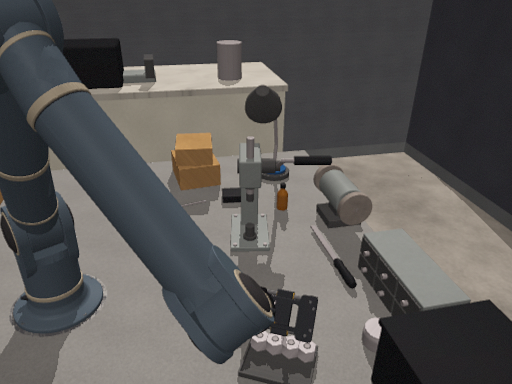

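```bash
cat > tt.py <<'E'
from h import *
import sys
np.set_printoptions(precision=4,suppress=True)
s=status.get_state();tx=np.array([.4883,.8727]);ty=np.array([-.8727,.4883]);n=np.array([.505,-.3024])
d=s["position"][:2]-.0013*tx-n
print("block rel notch tx,ty",d@tx,d@ty,"z bottom",s["position"][2]-.0138,"F tx,ty,z",s["force"][:2]@tx,s["force"][:2]@ty,s["force"][2],"w",s["gripper_width"])
off,z=float(sys.argv[1]),float(sys.argv[2])
print("to go",totool(s,np.r_[n+(off+.0013)*tx,z+.0138]))
E
python3 tt.py -0.012 0.05; python3 tt.py -0.012 0.01; python3 st2.py
```

```text
block rel notch tx,ty -0.03795608939966297 0.016409776776154888 z bottom 0.17755296916347557 F tx,ty,z 0.43285297338518025 -0.3896960479784898 -1.1761912750576973 w 0.03590498290316769
to go [-0.0805  0.0171  0.1022]
block rel notch tx,ty -0.03795608939966297 0.016409776776154888 z bottom 0.17755296916347557 F tx,ty,z 0.43285297338518025 -0.3896960479784898 -1.1761912750576973 w 0.03590498290316769
to go [-0.111   0.0172  0.1281]
pos [ 0.4728 -0.3264  0.1914] F [ 0.6  0.2 -1.2] w 0.0359 j [ 1.08  0.58 -0.23  1.73 -0.7   1.3   0.71]
z [ 0.3666  0.6688 -0.6468] y [ 0.8752 -0.4837 -0.0041]  yaw of z 1.069 pitch down 0.703
```

```bash
python3 -m pendant '[{"linear":[-0.016,0.0034,0.0204],"twist":[-0.006,0,0.005],"gripper":0},{"linear":[-0.016,0.0034,0.0204],"twist":[0,0,0],"gripper":0},{"linear":[-0.016,0.0034,0.0204],"twist":[0,0,0],"gripper":0},{"linear":[-0.016,0.0034,0.0204],"twist":[0,0,0],"gripper":0},{"linear":[-0.016,0.0034,0.0204],"twist":[0,0,0],"gripper":0},{"linear":[0,0,0],"twist":[0,0,0],"gripper":0},{"linear":[0,0,0],"twist":[0,0,0],"gripper":0}]'
python3 st2.py; python3 tt.py -0.012 0.01
python3 - <<'E'
from h import *
W=imaging.camera_info("wrist")
cv2.imwrite("pics/w9.png",imaging.grab_frame("wrist")[:,:,::-1])
for p in [[.473,-.2485],[.5044,-.2664],[.536,-.284],[.5679,-.3016]]: print(proj(W,np.r_[p,.034]))
cv2.imwrite("pics/scene9.png",imaging.grab_frame("scene")[:,:,::-1])
crop("pics/scene9.png","pics/s9.png",90,220,110,100,6)
E
```

```text
clock: 23.8
position: [0.5004, -0.3105, 0.0635]
ee_rot: [0.783, 0.457, 0.362, -0.215]
force: [-1.1, -0.1, -0.4]
gripper_width: 0.0363
pos [ 0.5004 -0.3105  0.0635] F [-1.1 -0.1 -0.4] w 0.0363 j [ 1.04  0.76 -0.25  1.77 -0.73  1.1   0.82]
z [ 0.3708  0.6682 -0.645 ] y [ 0.8718 -0.4899 -0.0064]  yaw of z 1.064 pitch down 0.701
block rel notch tx,ty -0.010649525583934371 3.081750456385637e-05 z bottom 0.049673409786625634 F tx,ty,z -0.6766703603712739 0.9120120040706889 -0.37506325800152474 w 0.036261508290443466
to go [-0.0312  0.0003  0.0246]
[178.9949895  208.00098186]
[228.48854823 208.0939343 ]
[278.13478161 207.75558043]
[328.16682842 207.23947473]
```

View pics/w9.png

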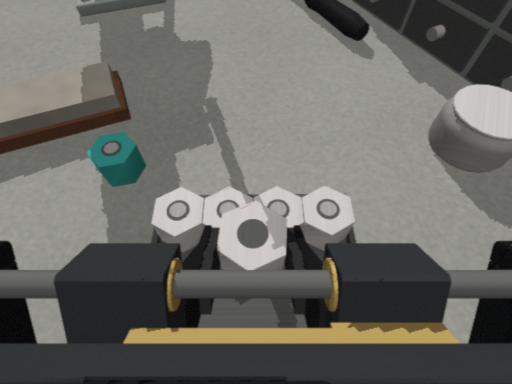

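View pics/s9.png

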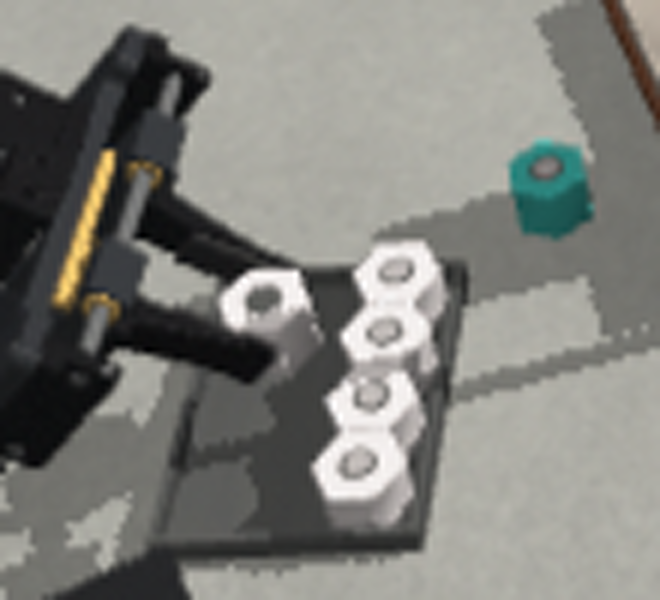

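```bash
python3 -m pendant '[{"linear":[-0.01,0,0.008],"twist":[0,0,0],"gripper":0},{"linear":[-0.01,0,0.008],"twist":[0,0,0],"gripper":0},{"linear":[-0.007,0,0.006],"twist":[0,0,0],"gripper":0},{"linear":[-0.004,0,0.003],"twist":[0,0,0],"gripper":0},{"linear":[0,0,0],"twist":[0,0,0],"gripper":0},{"linear":[0,0,0],"twist":[0,0,0],"gripper":0}]'
python3 tt.py -0.012 0.004
python3 -m pendant '[{"linear":[-0.0023,0,0.002],"twist":[0,0,0],"gripper":0},{"linear":[0,0,0],"twist":[0,0,0],"gripper":0}]'
python3 tt.py -0.012 0.004
```

```text
clock: 24.4
position: [0.499, -0.3122, 0.024]
ee_rot: [0.784, 0.456, 0.362, -0.214]
force: [0.6, 0.9, -1.1]
gripper_width: 0.0359
block rel notch tx,ty -0.012750444557205276 0.00041335399076260264 z bottom 0.010200771033229236 F tx,ty,z 1.0576961922217467 -0.12011891950495557 -1.1432405384326452 w 0.03590585884489317
to go [-0.0042  0.0004  0.0046]
clock: 24.57
position: [0.4993, -0.3123, 0.0213]
ee_rot: [0.784, 0.457, 0.362, -0.213]
force: [0.5, 0.0, -2.8]
gripper_width: 0.0362
block rel notch tx,ty -0.012774169873869097 0.00015270745992106488 z bottom 0.007458996734622327 F tx,ty,z 0.24893045778561668 -0.4199064017622506 -2.796707757633093 w 0.03618843952954563
to go [-0.0021  0.0002  0.0028]
```

```bash
python3 -m pendant '[{"linear":[-0.0011,0,0.001],"twist":[0,0,0],"gripper":0},{"linear":[0,0,0],"twist":[0,0,0],"gripper":0}]'
python3 tt.py -0.012 0.004
python3 -m pendant '[{"linear":[-0.0011,0,0.001],"twist":[0,0,0],"gripper":0},{"linear":[0,0,0],"twist":[0,0,0],"gripper":0}]'
python3 tt.py -0.012 0.004
```

```text
clock: 24.73
position: [0.4993, -0.3122, 0.0199]
ee_rot: [0.784, 0.456, 0.362, -0.213]
force: [-0.8, -0.3, -1.4]
gripper_width: 0.0362
block rel notch tx,ty -0.01268569964702562 0.00020445905688304769 z bottom 0.006067801251343461 F tx,ty,z -0.6636171073238654 0.5971619452693141 -1.439936281891884 w 0.036226311669996465
to go [-0.0011  0.0002  0.0019]
clock: 24.9
position: [0.4992, -0.3122, 0.0182]
ee_rot: [0.784, 0.456, 0.362, -0.214]
force: [0.5, -0.7, -1.4]
gripper_width: 0.0364
block rel notch tx,ty -0.012638234267151738 0.00027963623081295647 z bottom 0.0044340660769546444 F tx,ty,z -0.3479420988490611 -0.7818755278353314 -1.4319882516228222 w 0.03640919142191024
to go [0.0001 0.0003 0.0008]
```

```bash
python3 -m pendant '[{"linear":[-0.0008,0,0.0007],"twist":[0,0,0],"gripper":0},{"linear":[0,0,0],"twist":[0,0,0],"gripper":0}]'
python3 tt.py -0.012 0.004
```

```text
clock: 25.07
position: [0.4992, -0.3121, 0.0171]
ee_rot: [0.784, 0.456, 0.362, -0.214]
force: [0.4, -0.3, -1.2]
gripper_width: 0.0365
block rel notch tx,ty -0.01258962632711291 0.00032575970288699504 z bottom 0.0033449618269894843 F tx,ty,z -0.0753511706443442 -0.5272594090583992 -1.2246072250269968 w 0.036468278546240455
to go [0.0009 0.0003 0.    ]
```

```bash
python3 -m pendant '[{"linear":[-0.0006,0,0.0006],"twist":[0,0,0],"gripper":0},{"linear":[0,0,0],"twist":[0,0,0],"gripper":0}]'
python3 tt.py -0.012 0.004
python3 -m pendant '[{"linear":[-0.0006,0,0.0006],"twist":[0,0,0],"gripper":0},{"linear":[0,0,0],"twist":[0,0,0],"gripper":0}]'
python3 tt.py -0.012 0.004
```

```text
clock: 25.23
position: [0.4993, -0.3121, 0.0164]
ee_rot: [0.784, 0.456, 0.362, -0.214]
force: [0.2, 0.8, -2.1]
gripper_width: 0.0363
block rel notch tx,ty -0.01257421200455918 0.00020961104320937408 z bottom 0.0025757244477279603 F tx,ty,z 0.7946231768190519 0.17746987327666747 -2.108424048629352 w 0.036277883369182744
to go [ 0.0015  0.0002 -0.0005]
clock: 25.4
position: [0.4993, -0.3121, 0.0163]
ee_rot: [0.784, 0.456, 0.362, -0.214]
force: [-2.3, -0.3, 4.0]
gripper_width: 0.0365
block rel notch tx,ty -0.012543826875621358 0.00021990128531940576 z bottom 0.0024999785478563574 F tx,ty,z -1.3414778495552222 1.8439169937719355 3.984221147562427 w 0.03647536637920153
to go [ 0.0015  0.0002 -0.0006]
```

```bash
python3 -m pendant '[{"linear":[-0.0006,0,0.0006],"twist":[0,0,0],"gripper":0},{"linear":[0,0,0],"twist":[0,0,0],"gripper":0}]'
python3 tt.py -0.012 0.004
```

```text
clock: 25.57
position: [0.4993, -0.3121, 0.0163]
ee_rot: [0.784, 0.456, 0.363, -0.214]
force: [-3.1, -1.3, 7.4]
gripper_width: 0.0365
block rel notch tx,ty -0.012541924825170987 0.00019488703400962298 z bottom 0.0024668981477827742 F tx,ty,z -2.649794615684515 2.087176751772976 7.364407125253478 w 0.03646562312063805
to go [ 0.0015  0.0002 -0.0006]
```

```bash
python3 -m pendant '[{"linear":[0.0008,0,-0.0007],"twist":[0,0,0],"gripper":0},{"linear":[0.0019,0,0.0023],"twist":[0,0,0],"gripper":0},{"linear":[0.0019,0,0.0023],"twist":[0,0,0],"gripper":0},{"linear":[0.0019,0,0.0023],"twist":[0,0,0],"gripper":0},{"linear":[0,0,0],"twist":[0,0,0],"gripper":0}]'
python3 tt.py 0 0.0025
python3 - <<'E'
from h import *
cv2.imwrite("pics/w10.png",imaging.grab_frame("wrist")[:,:,::-1])
E
```

```text
clock: 25.98
position: [0.5047, -0.3042, 0.0163]
ee_rot: [0.784, 0.457, 0.362, -0.213]
force: [0.4, -2.0, 3.9]
gripper_width: 0.0361
block rel notch tx,ty -0.003016007476489485 -0.0006603962065393003 z bottom 0.002517182569727168 F tx,ty,z -1.563596642233458 -1.359410020377375 3.8936553202563373 w 0.036109214013221216
to go [ 0.0019 -0.0007  0.0023]
```

View pics/w10.png

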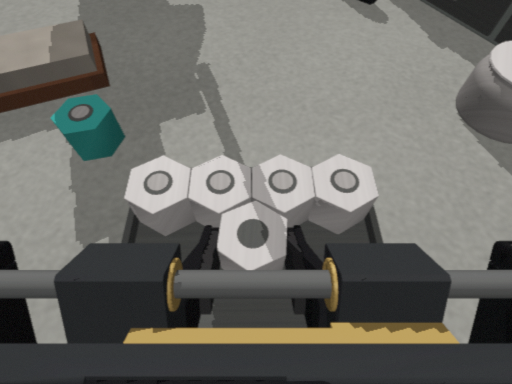

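```bash
python3 -m pendant '[{"linear":[0.001,-0.0006,0.0012],"twist":[0,0,0],"gripper":0},{"linear":[0.0006,0,0.0008],"twist":[0,0,0],"gripper":0},{"linear":[0,0,0],"twist":[0,0,0],"gripper":0}]'
python3 tt.py 0 0.0025
python3 -m pendant '[{"linear":[0.0006,0,0.0008],"twist":[0,0,0],"gripper":0},{"linear":[0,0,0],"twist":[0,0,0],"gripper":0}]'
python3 tt.py 0 0.0025
```

```text
clock: 26.28
position: [0.505, -0.3031, 0.0163]
ee_rot: [0.785, 0.456, 0.362, -0.212]
force: [-1.6, -4.2, 6.3]
gripper_width: 0.0363
block rel notch tx,ty -0.0018795007022005047 -0.00038091688401307343 z bottom 0.0024860729736423497 F tx,ty,z -4.473047509866709 -0.6373247706544966 6.344444216076715 w 0.03634075372119177
to go [ 0.0012 -0.0004  0.0014]
clock: 26.45
position: [0.5053, -0.3027, 0.0163]
ee_rot: [0.785, 0.456, 0.362, -0.212]
force: [-2.8, -4.6, 7.6]
gripper_width: 0.0366
block rel notch tx,ty -0.0014573103714467272 -0.000384091586569799 z bottom 0.0024836995799429884 F tx,ty,z -5.41311055611753 0.16896312357758686 7.625310875720132 w 0.036643371460489196
to go [ 0.001  -0.0004  0.0011]
```

```bash
python3 -m pendant '[{"linear":[0.0006,0,0.0008],"twist":[0,0,0],"gripper":0},{"linear":[0,0,0],"twist":[0,0,0],"gripper":0}]'
python3 tt.py 0 0.0025
python3 - <<'E'
from h import *
W=imaging.camera_info("wrist")
cv2.imwrite("pics/w11.png",imaging.grab_frame("wrist")[:,:,::-1])
for p in [[.473,-.2485],[.5044,-.2664],[.536,-.284],[.5679,-.3016]]: print(proj(W,np.r_[p,.034]))
E
```

```text
clock: 26.62
position: [0.5055, -0.3023, 0.0163]
ee_rot: [0.785, 0.456, 0.362, -0.212]
force: [-3.1, -5.4, 7.5]
gripper_width: 0.0363
block rel notch tx,ty -0.0010228263790511302 -0.00038478159409949367 z bottom 0.0024563559047546674 F tx,ty,z -6.244384998031816 0.046894369072919745 7.474747420207004 w 0.0362836443672277
to go [ 0.0007 -0.0004  0.0007]
[159.2198329  182.95436382]
[221.20914107 182.90544662]
[283.27330954 182.3428302 ]
[345.67608888 181.56898889]
```

View pics/w11.png

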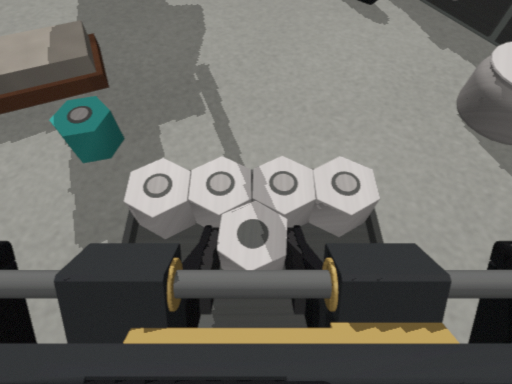

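Run:
```python
from h import *
W=imaging.camera_info("wrist")
g=cv2.cvtColor(cv2.imread("pics/w11.png"),cv2.COLOR_BGR2GRAY)
P=[]
for (u,v) in [(158,185),(220,183),(284,183),(346,183),(253,236)]:
    r=22; p=g[v-r:v+r,u-r:u+r]
    _,m=cv2.threshold(p,0,255,cv2.THRESH_BINARY_INV) if 0 else (0,(p<150).astype(np.uint8))
    n,l,st,c=cv2.connectedComponentsWithStats(cv2.morphologyEx(m,cv2.MORPH_CLOSE,np.ones((3,3)))); k=l[r,r]
    if k==0: k=1+np.argmin(np.linalg.norm(c[1:]-r,axis=1))
    cc=c[k]+[u-r,v-r]; w=onz(W,*cc,.034); P.append(w[:2]); print(cc.round(1),st[k],w.round(4))
P=np.array(P); print(np.linalg.norm(P[4]-P[:4],axis=1).round(4),np.linalg.norm(np.diff(P[:4],axis=0),axis=1).round(4))
```

```text
[157.2 186.1] [  7  11  29  24 291] [ 0.4712 -0.25    0.034 ]
[220.1 184. ] [  8  10  29  25 289] [ 0.5035 -0.2668  0.034 ]
[282.7 183.5] [  7  10  29  24 295] [ 0.5353 -0.2845  0.034 ]
[344.9 183.8] [  7  10  29  25 295] [ 0.5665 -0.3026  0.034 ]
[252.8 233.2] [  6   5  33  30 772] [ 0.5046 -0.3032  0.034 ]
[0.0628 0.0365 0.0359 0.0619] [0.0364 0.0364 0.0361]
```

```bash
python3 -m pendant '[{"linear":[0.0006,0,-0.0006],"twist":[0,0,0],"gripper":0},{"linear":[0,0,0],"twist":[0,0,0],"gripper":0.42},{"linear":[0,0,0],"twist":[0,0,0],"gripper":0.45},{"linear":[0,0,0],"twist":[0,0,0],"gripper":0.5},{"linear":[0,0,0],"twist":[0,0,0],"gripper":0.6},{"linear":[0,0,0],"twist":[0,0,0],"gripper":0.6},{"linear":[0,0,0],"twist":[0,0,0],"gripper":0.6}]'
python3 tt.py 0 0.0025
python3 - <<'E'
from h import *
cv2.imwrite("pics/w12.png",imaging.grab_frame("wrist")[:,:,::-1])
E
```

```text
clock: 27.25
position: [0.5053, -0.299, 0.016]
ee_rot: [0.784, 0.457, 0.362, -0.214]
force: [0.6, 0.1, 0.2]
gripper_width: 0.0505
block rel notch tx,ty 0.0018218021753992333 0.0013783574031474232 z bottom 0.0021713002027783507 F tx,ty,z 0.3446878970308 -0.4404632202080863 0.2059247771564905 w 0.050532944431862445
to go [-0.0009  0.0014 -0.0016]
```

View pics/w12.png

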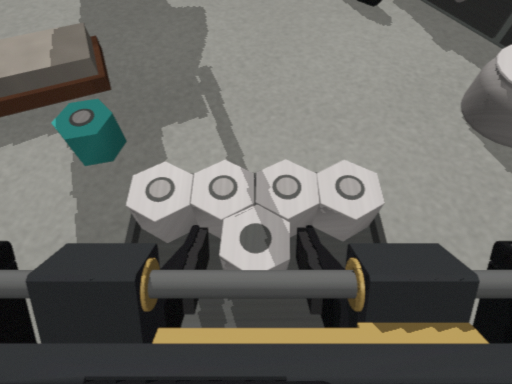

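```bash
python3 -m pendant '[{"linear":[-0.003,0,-0.004],"twist":[0,0,0],"gripper":0.62},{"linear":[-0.0065,0,-0.008],"twist":[0,0,0],"gripper":0.62},{"linear":[-0.0065,0,-0.012],"twist":[0,0,0],"gripper":0.62},{"linear":[-0.0065,0,-0.016],"twist":[0,0,0],"gripper":0.62},{"linear":[0,0,-0.03],"twist":[0,0,0],"gripper":0.62},{"linear":[0,0,-0.035],"twist":[0,0,0],"gripper":0.62},{"linear":[0.01,0,-0.035],"twist":[0,0,0],"gripper":0.62},{"linear":[0.01,0,-0.03],"twist":[0,0,0],"gripper":0.62},{"linear":[0,0,0],"twist":[0,0,0],"gripper":0.62}]'
python3 st2.py
python3 - <<'E'
from h import *
W=imaging.camera_info("wrist");np.save("W13.npy",W["world_from_camera"])
cv2.imwrite("pics/w13.png",imaging.grab_frame("wrist")[:,:,::-1])
for n in ("scene","side"): cv2.imwrite(f"pics/{n}13.png",imaging.grab_frame(n)[:,:,::-1])
crop("pics/scene13.png","pics/s13.png",90,220,110,100,6)
crop("pics/side13.png","pics/d13.png",225,300,110,84,6)
E
```

```text
clock: 28.05
position: [0.4396, -0.4228, 0.1292]
ee_rot: [0.787, 0.456, 0.361, -0.207]
force: [0.6, -0.9, 0.3]
gripper_width: 0.054
pos [ 0.4396 -0.4228  0.1292] F [ 0.6 -0.9  0.3] w 0.054 j [ 1.16  0.73 -0.17  1.6  -0.65  1.34  0.8 ]
z [ 0.3803  0.6548 -0.6532] y [ 0.8665 -0.4992  0.0041]  yaw of z 1.045 pitch down 0.712
```

View pics/w13.png

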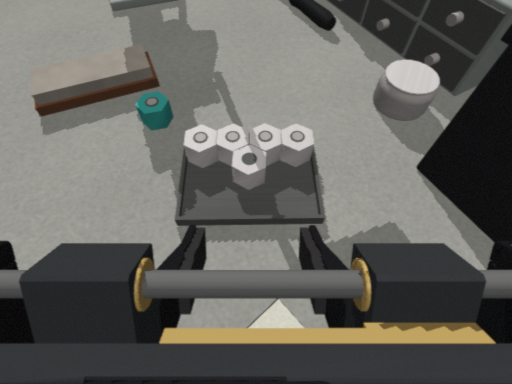

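View pics/s13.png

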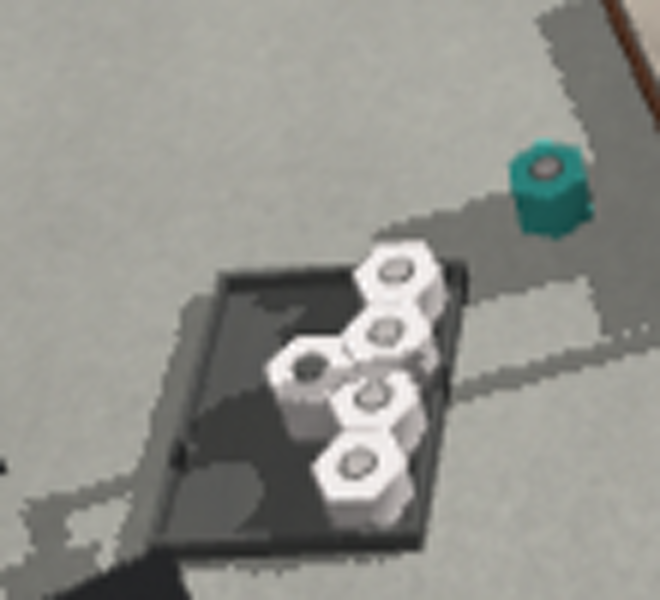

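View pics/scene13.png

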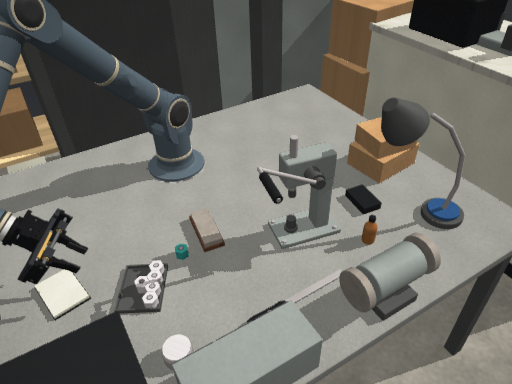

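View pics/d13.png

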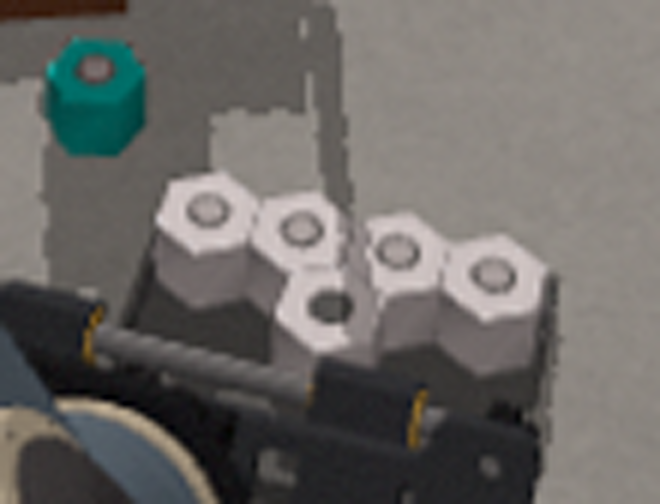

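Run:
```python
from h import *
f=lambda x,y,ox,oy:(ox+(x+.5)/6-.5,oy+(y+.5)/6-.5)
P=np.array([onz(S,*f(x,y,90,220),.034)[:2] for x,y in [(397,271),(386,331),(372,397),(357,463),(310,366)]])
print("scene",np.linalg.norm(P[4]-P[:4],axis=1).round(4))
P=np.array([onz(D,*f(x,y,225,300),.034)[:2] for x,y in [(209,209),(302,230),(397,252),(493,273),(330,307)]])
print("side",np.linalg.norm(P[4]-P[:4],axis=1).round(4))
W=imaging.camera_info("wrist")
P=np.array([onz(W,u,v,.034)[:2] for u,v in [(200.5,137),(232.5,136.5),(265,136.5),(297,137),(249.5,159)]])
print("wrist",np.linalg.norm(P[4]-P[:4],axis=1).round(4), np.linalg.norm(np.diff(P[:4],axis=0),axis=1))
crop("pics/w13.png","pics/w13c.png",170,110,160,120,5)
```

```text
scene [0.0623 0.0364 0.0365 0.0625]
side [0.0636 0.0372 0.0369 0.0633]
wrist [0.0627 0.0369 0.0358 0.0607] [0.0354768  0.03604538 0.03539744]
```

View pics/w13c.png

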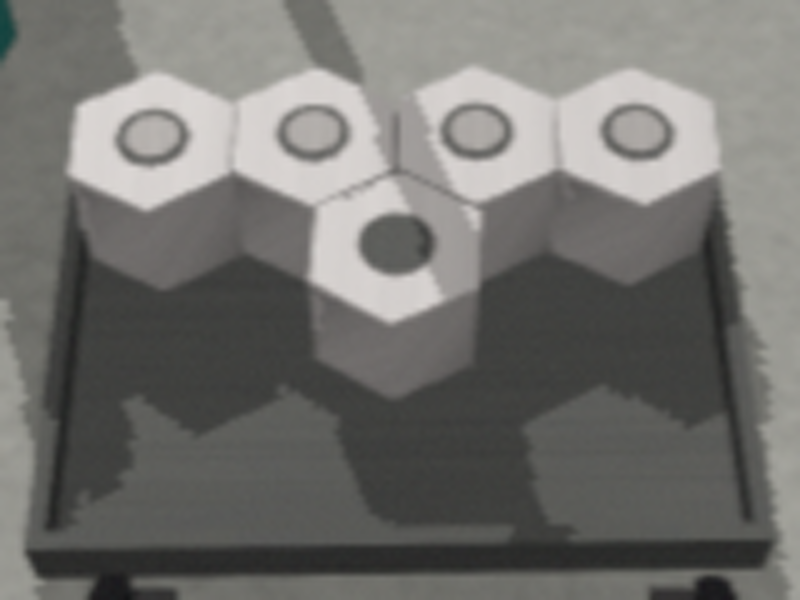

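```bash
python3 -c "
from workcell import hand_in
print(hand_in())"
```

```text
the job is handed in; nothing more can be done
None
```

The pin is pressed in and the block stands in the middle notch of the row. I handed the job in at about 28 s of the 72 s allowed; no verdict was reported.

**Pressing:** I gripped the handle sleeve and pulled it down by feel. The pin met the ram at about 0.98 rad and moved at about 15.5 N at the handle. The firm stop came at about 1.08 rad. I stopped at about 21 N at the handle, which I estimate at 40 N on the block.

**Return:** I eased the lever back to rest at about 0.5 rad/s with the sleeve gripped all the way. It measured about 0 rad before I let go.

**Placing:** I lifted the block out with the gripper tilted 40° and lowered it until I felt the tray floor. I then slid it into the notch with about 6 N of push.

**Last checks:**

| View | Distance to hex2 (mm) | Distance to hex3 (mm) |
|---|---|---|
| Scene | 36.4 | 36.5 |
| Side | 37.2 | 36.9 |
| Wrist | 36.9 | 35.8 |

- **Against the limit:** touching is 36 mm and the limit is 38.5 mm. The views disagree by about 1 mm, which is within their accuracy.
- **Row:** the finished blocks showed no visible movement from the start.
- **Rest of the scene:** the block stands upright, the lever is up, and the other things on the bench look undisturbed.
- **Pin depth:** I judged this only from the firm stop at the handle and from pictures in which the pin looks flush. I did not measure it directly.

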